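# Change over the branding die at the woodware stall

## Task

First turn the heater dial fully off (anticlockwise to its stop), before any piece is put in or taken out of the branding die. With it off, take the finished, burnt-marked pieces out of the die into the wooden tray and seat every fresh oak blank from the table flat and fully home in the die cavity of its own outline; only then turn the dial fully up (clockwise to its stop), and leave the stall's other things undisturbed.

Things in the scene. Friction and masses are not known exactly. Their poses are not given: they have to be found in the camera images.
- die: fixed aluminium branding die on the stall table, a square plate 185 x 185 mm and 24 mm high with four open cavities in its top, each 8 mm deep with a flat floor and a small chamfer at the mouth; all four cavity outlines differ. Origin: centre of the underside, x and y along the plate's sides, z up. The plate stands at a different place and yaw in each run
- cavity_disc (a point): cavity in the die, round, 63 mm across, 8 mm deep; the point is the centre of the cavity's floor, 16 mm above the table, at (46, 46) mm in the die's x, y; axes as the die's. A dark ring is marked in its floor
- cavity_square (a point): cavity in the die, square, 53 x 53 mm, sides along the die's x and y, 8 mm deep; the point is the centre of the cavity's floor, 16 mm above the table, at (46, -46) mm in the die's x, y; axes as the die's. A dark ring is marked in its floor
- cavity_oblong (a point): cavity in the die, oblong, 67 mm along the die's x and 39 mm along its y, 8 mm deep; the point is the centre of the cavity's floor, 16 mm above the table, at (-46, 46) mm in the die's x, y; axes as the die's. A dark ring is marked in its floor
- cavity_button (a point): cavity in the die, round, 45 mm across, 8 mm deep; the point is the centre of the cavity's floor, 16 mm above the table, at (-46, -46) mm in the die's x, y; axes as the die's. A dark ring is marked in its floor
- new_disc: fresh plain oak blank (no mark), round disc 60 mm across, 20 mm thick, 25 to 52 g, lying loose on the table at the start (may be absent). Origin: middle of the block, 10 mm above its underside, z through its thickness. Seated in its cavity its middle is 10 mm above the cavity floor and it stands 12 mm proud of the die, with 1.5 mm of play all round
- new_square: fresh plain oak blank (no mark), square block 50 x 50 mm, sides along its x and y, 20 mm thick, 25 to 52 g, lying loose on the table at the start (may be absent). Origin: middle of the block, 10 mm above its underside, z through its thickness. Seated in its cavity its middle is 10 mm above the cavity floor and it stands 12 mm proud of the die, with 1.5 mm of play all round
- new_oblong: fresh plain oak blank (no mark), oblong block 64 mm along its x and 36 mm along its y, 20 mm thick, 25 to 52 g, lying loose on the table at the start (may be absent). Origin: middle of the block, 10 mm above its underside, z through its thickness. Seated in its cavity its middle is 10 mm above the cavity floor and it stands 12 mm proud of the die, with 1.5 mm of play all round
- new_button: fresh plain oak blank (no mark), small round disc 42 mm across, 20 mm thick, 16 to 29 g, lying loose on the table at the start (may be absent). Origin: middle of the block, 10 mm above its underside, z through its thickness. Seated in its cavity its middle is 10 mm above the cavity floor and it stands 12 mm proud of the die, with 1.5 mm of play all round
- old_disc: finished oak piece, round disc 60 mm across, 20 mm thick, with a dark burnt ring mark on its face, same size and make as the fresh disc; at the start seated in the disc cavity of the die, 12 mm proud (may be absent). Origin: middle of the block, 10 mm above its underside
- old_square: finished oak piece, square block 50 x 50 mm, sides along its x and y, 20 mm thick, with a dark burnt ring mark on its face, same size and make as the fresh square; at the start seated in the square cavity of the die, 12 mm proud (may be absent). Origin: middle of the block, 10 mm above its underside
- old_button: finished oak piece, small round disc 42 mm across, 20 mm thick, with a dark burnt ring mark on its face, same size and make as the fresh button; at the start seated in the button cavity of the die, 12 mm proud (may be absent). Origin: middle of the block, 10 mm above its underside
- tray: fixed shallow dark wooden tray, 220 mm along its x and 150 mm along its y, walls 18 mm high and 5 mm thick, floor 5 mm thick; to the left or the right of the robot. Origin: centre of its underside. Empty at the start; for the finished pieces
- heater: fixed grey control box of the die's heater, 130 mm along its x, 120 mm along its y, 50 mm high, with one dial in the middle of its top; on the other side from the tray. Origin: centre of its underside
- dial (a joint): angle of the heater dial, rad: 0 = off, the end stop fully anticlockwise seen from above; 2.4 = full heat, the end stop fully clockwise; it starts part-way up, stays where it is left and takes about 0.06 N m to turn. At 0 the bar grip points along the heater's x; at angle a it is turned by a clockwise seen from above
- dial_grip (a point): point on the dial's vertical axis at the height to grip, 87 mm above the table; its x axis runs along the dial's bar grip and turns with it. The bar is 49 mm long, 14 mm wide and stands 30 mm above its round skirt (52 mm across); the bar's top is 7 mm above this point and the skirt's top 23 mm below it
- wax_tin: bystander: low aluminium tin, 40 mm across and 26 mm high, near the robot. Not part of the job
- oil_jar: bystander: small jar, 38 mm across and 55 mm high, on the left beyond the die. Not part of the job
- spool: bystander: dark wooden spool, 38 mm across and 44 mm high, on the right beyond the die. Not part of the job
- spoon: bystander: wooden spoon lying beyond the die. Not part of the job
- bowl: bystander: wooden bowl, 110 mm across, far right. Not part of the job
- hammer: bystander: hammer about 200 mm long, lying on the left. Not part of the job
Not all that is in view belongs to the job. Leave any blue or turquoise look-alike of the new_square alone. What is shaped like the new_button but green is not meant.

How it is judged:
By the outcome, as a careful person would: the job done as asked, in the order asked, and still so for the second after the job is handed in, with the robot touching nothing.
Of new_disc, new_square, new_oblong, new_button only 3 to 4 are there at a start; the rules pass over those that are not, and their reading is None.
Of old_disc, old_square, old_button only 2 to 3 are there at a start; the rules pass over those that are not, and their reading is None.
At some moment in a run one of new_disc, new_square, new_oblong, new_button may be knocked a few centimetres aside while the robot is not near it.
Once in a run the grip may slacken for a moment while it holds something.
It also fails if it takes over 210 s, if anything falls off the work surface, if the arm or the gripper's body presses on something with over 40 N, if the wrist force passes 120 N, or if a joint passes its speed limit or range.

## Robot

A 6-joint arm with a two-finger parallel gripper is mounted at the origin on the work surface. World frame = base frame: x ahead of the robot, y to its left, z up, the work surface at z = 0. Lengths are in m, angles in rad, forces in N, time in s.
With the tool pointing down it reaches from about 0.3 to 0.875 m from the base axis. Payload 6.4 kg.
Tool frame: the origin (TCP) lies where the fingers leave the gripper's body, on its centre line; the fingertips stand 73 mm ahead of it and the grasp point (between the pads) lies 54 mm ahead of it; z points along the fingers, y is the line along which they close (so a half turn about z gives the same grasp; the last joint's range is limited). The gripper opens to 85 mm and grips with 20 to 120 N. Pads are 22 mm wide; open, the fingers measure 114 mm over their backs; the gripper's body (76 mm by 85 mm) begins 54 mm behind the grasp point. The pads swing forward as they close: fully open they stand 13 mm farther back than shut.
Start: joints at [0.914, 0.181, 1.607, -0, 1.354, -0.206], TCP at [0.251, 0.518, 0.304] pointing down, gripper open.
Joint ranges: [-2.99, 2.99], [-0.89, 2.07], [0.3, 2.58], [-1.14, 4.28], [0, 2.63], [-3.12, 3.12]. Speed limits (rad/s): [2.57, 2.57, 3.01, 3.14, 3.14, 3.14].

## Interface

Orientations are given as a unit quaternion [w, x, y, z].
In Python, from bench import ctrl gives the robot as it stands.
- The arm moves only by the tool carry_out, never from a script. Its argument "steps" is one flat list of numbers, 7 for each row, row after row: the shift along the tool's x, y, z in m, then the turn, a rotation vector about the tool's x, y, z in rad, then the opening, from 0 (shut) to 1 (fully open). In form: [dx, dy, dz, wx, wy, wz, claw, dx, dy, dz, wx, wy, wz, claw, ...]. A call has 1 to 20 rows; each row is the pose to reach, as a shift and turn from the pose commanded when the call began, along the tool's axes at that moment; what a row does not reach only later rows make up. A row lasts 1/10 s, in which the tool goes at most 50 mm and 8.59 degrees, less where a joint would pass 70% of its speed; a pose out of reach is approached as far as the arm can. A call with a gripper value outside its range is refused whole. The fingers move at their own pace and stop on an object; the grip force is fixed at half the most. Time passes only in rows, so rows that repeat a pose let the fingers close. It gives the time, the measured TCP pose, the force, the opening and the grip force at its end, in the units of the state.
- ctrl.get_obs(): the state, without advancing time (a new reading comes with each control period).
- ctrl.camera(name): name is "scene" or "top" or "wrist"; returns the picture (480x640x3 uint8, red, green, blue); there is no depth.
- ctrl.camera_params(name): a dict with "vertical_fov" (degrees; the focal length in pixels is half the picture's height over the tangent of half this angle, whatever the lens; pixels are square), "cx", "cy" (the principal point, pixels), "cam_to_world" (4x4, takes a point from camera to world coordinates); the wrist camera has in their place "hand_eye" (4x4, takes a point from camera to tool coordinates, whose origin is the TCP and whose axes are the flange's). Camera axes: x right, y down, z forward; pixel columns grow to the right and rows downward; lengths in m; the calibration is good to about 2 mm. A picture is of the moment at which its call begins: read the wrist's pose just before it. camera_params takes no time and is no camera call.
- ctrl.hand_in(): hands the job in; it is judged then, once.
The state is a dict: "time_s": time; "q": joint angles; "dq": joint speeds; "joint_efforts": joint torques, N m; "eef_pos": TCP position; "eef_rot": TCP orientation; "wrist_force": force on the tool from outside, world axes, zero at the start; "torque": the same for the moment, N m; "opening": opening from 0.0 (shut) to 1.0 (fully open); "grasp_force": force on a finger pad.
Only numpy, scipy, OpenCV 4.12 (cv2) and the standard library are available. Lean on these libraries where they do the work, as an engineer would, in place of code of your own. Each camera call takes 0.05 s, during which the arm holds its last target. There are 200 camera calls.

## Working session

There is one attempt and no reset: what is moved stays moved. The work goes in short steps, Python scripts to look and compute and a tool call to move; the robot and the scene stay as the last step left them, time stands still between calls to the robot, and variables do not carry over. Pictures are saved under pics/ and viewed, at most 14 in all, crops included, and the job is handed in when it is done.

Besides the shell and the picture viewer there is one more tool, called after "Call:" by a JSON object that holds its "name" and its "arguments". carry_out: Moves the arm, as the interface text tells. Its arguments: {"type":"object","properties":{"steps":{"type":"array"}},"required":["steps"]}

```bash
mkdir -p pics; ls; python3 - <<'E'
from bench import ctrl
import cv2,numpy as np
o=ctrl.get_obs(); print({k:np.round(v,3).tolist() for k,v in o.items()})
for n in("top","scene"):
    cv2.imwrite(f"pics/{n}0.png",ctrl.camera(n)[:,:,::-1])
for n in("top","scene","wrist"):
    p=ctrl.camera_params(n);print(n,{k:np.round(v,4).tolist() for k,v in p.items()})
E
```

```text
pics
{'time_s': 0.0, 'q': [0.914, 0.182, 1.608, -0.0, 1.354, -0.206], 'dq': [0.001, 0.001, 0.0, -0.001, 0.001, 0.0], 'joint_efforts': [0.001, -44.487, -35.134, -0.0, 0.009, -0.0], 'eef_pos': [0.25, 0.517, 0.303], 'eef_rot': [-0.0, 0.224, 0.975, -0.001], 'wrist_force': [0.518, -0.038, -0.465], 'torque': [-0.018, -0.002, 0.018], 'grasp_force': 0.0, 'opening': 1.0}
top {'vertical_fov': 52.3539, 'cx': 313.9644, 'cy': 235.2601, 'cam_to_world': [[0.0223, -0.9894, 0.1433, 0.4196], [-0.9997, -0.023, -0.0037, 0.0917], [0.007, -0.1431, -0.9897, 1.1598], [0.0, 0.0, 0.0, 1.0]]}
scene {'vertical_fov': 43.4887, 'cx': 323.0368, 'cy': 242.8892, 'cam_to_world': [[0.6867, 0.4208, -0.5928, 1.5916], [0.7269, -0.3913, 0.5643, -0.8434], [0.0055, -0.8184, -0.5746, 1.0549], [0.0, 0.0, 0.0, 1.0]]}
wrist {'vertical_fov': 71.0744, 'cx': 316.6821, 'cy': 237.0011, 'hand_eye': [[-0.0004, -0.9657, -0.2597, 0.0666], [1.0, -0.0003, -0.0003, 0.0002], [0.0002, -0.2597, 0.9657, -0.0698], [0.0, 0.0, 0.0, 1.0]]}
```

View pics/top0.png

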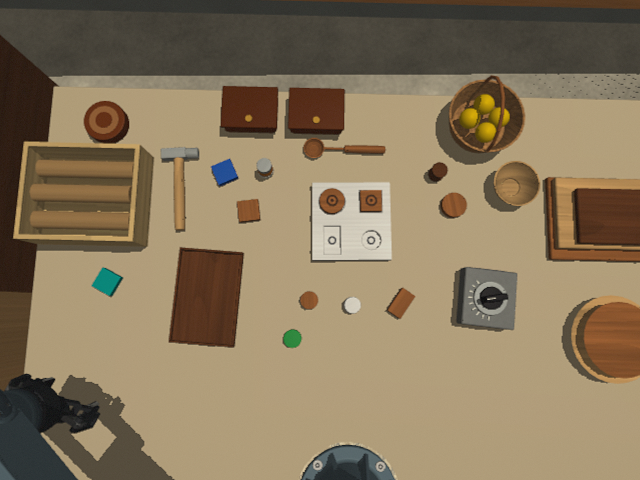

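View pics/scene0.png

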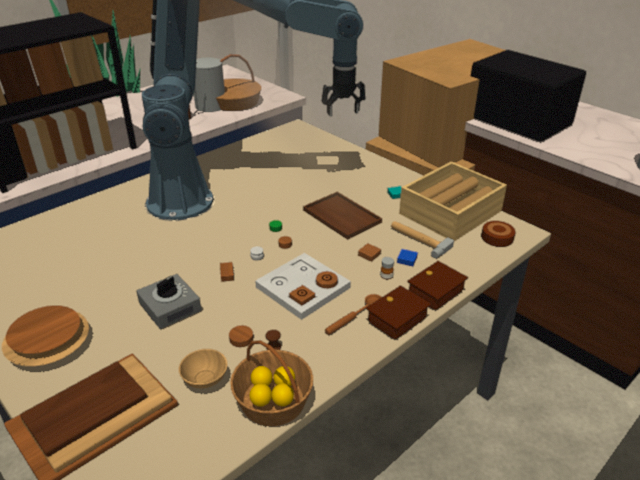

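The top view shows the old disc at (332,201) and old square at (371,201) in the die. The oblong cavity (332,240) and button cavity (371,240) are empty.

Possible confusions:
- **new_square:** brown (248,211), not blue (225,172) or teal (107,282).
- **new_button:** brown (308,300), not green (292,338) or the white tin (352,305).
- **new_oblong:** (401,303).
- **new_disc:** (454,205), not the bowl (516,184).

The tray is at (206,297) and the dial at (490,298).

```bash
cat > h.py <<'E'
from bench import ctrl
import cv2,numpy as np
from scipy.spatial.transform import Rotation as R
def rot(q): return R.from_quat([q[1],q[2],q[3],q[0]])
def cam(n):
    p=ctrl.camera_params(n)
    if n=="wrist":
        o=ctrl.get_obs(); T=np.eye(4);T[:3,:3]=rot(o["eef_rot"]).as_matrix();T[:3,3]=o["eef_pos"]
        M=T@np.array(p["hand_eye"])
    else: M=np.array(p["cam_to_world"])
    im=ctrl.camera(n)[:,:,::-1].copy()
    f=240/np.tan(np.radians(p["vertical_fov"]/2))
    return im,(M,f,p["cx"],p["cy"])
def ray(c,uv,z):
    M,f,cx,cy=c; uv=np.atleast_2d(uv).astype(float)
    d=np.c_[(uv[:,0]-cx)/f,(uv[:,1]-cy)/f,np.ones(len(uv))]@M[:3,:3].T
    return M[:3,3]+d*((z-M[2,3])/d[:,2])[:,None]
def proj(c,P):
    M,f,cx,cy=c; q=(np.atleast_2d(P)-M[:3,3])@M[:3,:3]
    return np.c_[cx+f*q[:,0]/q[:,2],cy+f*q[:,1]/q[:,2]]
def blob(im,c,z,uv,half,lo,hi):
    """largest HSV blob in a window -> centre and rect on plane z"""
    m=cv2.inRange(cv2.cvtColor(im,cv2.COLOR_BGR2HSV),lo,hi); w=np.zeros_like(m)
    u,v=map(int,uv); a,b=max(v-half,0),max(u-half,0); w[a:v+half,b:u+half]=m[a:v+half,b:u+half]
    w=cv2.morphologyEx(w,cv2.MORPH_OPEN,np.ones((3,3),np.uint8))
    cs,_=cv2.findContours(w,cv2.RETR_EXTERNAL,cv2.CHAIN_APPROX_NONE)
    if not cs: return None
    k=max(cs,key=cv2.contourArea)
    P=ray(c,k[:,0,:],z)[:,:2]
    (x,y),s,a=cv2.minAreaRect((P*1000).astype(np.float32))
    return x,y,s,a
def go(x,y,z,deg):
    """shift and turn in present tool axes to TCP x,y,z with tool y axis at deg (world), pointing down"""
    o=ctrl.get_obs(); r=rot(o["eef_rot"])
    a=np.radians(deg); Y=np.array([np.cos(a),np.sin(a),0]);Z=np.array([0,0,-1.]);X=np.cross(Y,Z)
    t=R.from_matrix(np.c_[X,Y,Z])
    d=r.inv().apply(np.array([x,y,z])-o["eef_pos"]); w=(r.inv()*t).as_rotvec()
    print("shift",np.round(d,4),"turn",np.round(w,3))
def st():
    o=ctrl.get_obs(); Y=rot(o["eef_rot"]).as_matrix()[:,1]
    print("t",round(o["time_s"],2),"pos",np.round(o["eef_pos"],4),"ydeg",round(float(np.degrees(np.arctan2(Y[1],Y[0]))),2),"F",np.round(o["wrist_force"],1),"Tz",round(o["torque"][2],3),"open",round(o["opening"],3),"g",round(o["grasp_force"],1),"q6",round(o["q"][5],2))
E
python3 - <<'E'
from h import *
im,c=cam("top"); hsv=cv2.cvtColor(im,cv2.COLOR_BGR2HSV)
for n,p in dict(old_d=(325,195),nd=(454,205),tray=(206,297),table=(400,380),die=(352,220),box=(465,315),spoolx=(438,172)).items(): print(n,hsv[p[1],p[0]])
br=((0,100,70),(14,255,255))
for n,p,h,z in (("n_disc",(454,205),20,.02),("n_sq",(248,211),18,.02),("n_obl",(401,303),20,.02),("n_but",(308,300),14,.02),("o_disc",(332,201),19,.036),("o_sq",(371,201),19,.036)):
    print(n,np.round(np.hstack([np.ravel(q) for q in blob(im,c,z,p,h,*br)]),1))
print("die",blob(im,c,.024,(351,221),60,(0,0,140),(179,45,255)))
print("tray",blob(im,c,.018,(206,297),62,(0,60,20),(14,255,110)))
print("box",blob(im,c,.05,(486,298),45,(0,0,30),(179,60,150)))
print("bar",blob(im,c,.094,(490,298),20,(0,0,0),(179,255,45)))
big=cv2.resize(im[255:345,440:530],None,fx=4,fy=4,interpolation=cv2.INTER_CUBIC)
big2=cv2.resize(im[170:270,300:400],None,fx=3.6,fy=3.6,interpolation=cv2.INTER_CUBIC)
cv2.imwrite("pics/d1.png",np.hstack([big,big2]))
go(.5,-.25,.25,90)
E
```

```text
old_d [ 13 170 135]
nd [ 12 166 126]
tray [ 11 166  83]
table [ 19  80 178]
die [ 20  29 211]
box [ 21  22 116]
spoolx [ 11 163  86]
n_disc [ 666.5 -244.8   55.9   57.8    1.4]
n_sq [641.7 245.3  49.3  50.6   8.2]
n_obl [ 431.6 -116.9   36.1   64.    56.4]
n_but [432.9  96.7  36.7  39.4   1.3]
o_disc [665.9  47.   55.2  56.5   1.4]
o_sq [669.2 -43.6  48.   49.9   1.4]
die (622.3464965820312, 0.4174652099609375, (184.71414184570312, 185.04115295410156), 1.3145010471343994)
tray (436.1038818359375, 333.87127685546875, (149.8168182373047, 218.97421264648438), 86.75706481933594)
box (447.34417724609375, -305.35382080078125, (130.95950317382812, 130.36073303222656), 84.40438079833984)
bar (444.73406982421875, -303.9570007324219, (56.58918762207031, 32.66175842285156), 88.48287963867188)
shift [-0.5591 -0.5818  0.0538] turn [-0.001 -0.001 -0.451]
```

View pics/d1.png

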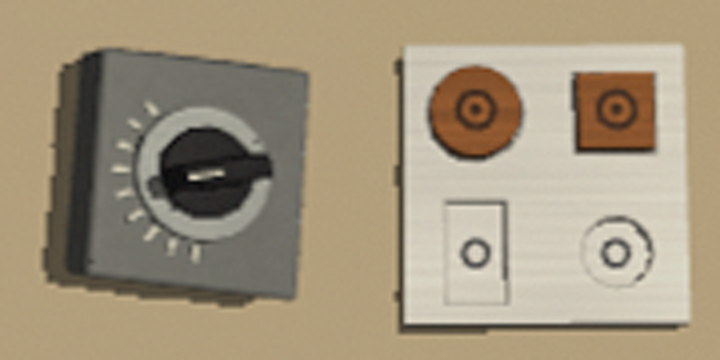

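The crop confirms the old disc and old square are ring-marked. The dial's bar lies almost along world y, with its pointer about mid-scale. I'll hover over the dial next.

```bash
python3 -c "
from h import *
go(.445,-.305,.29,8)"
```

```text
shift [-0.5335 -0.6553  0.0139] turn [-0.001  0.     0.98 ]
```

Call:
{"name": "carry_out", "arguments": {"steps": [-0.533,-0.655,0.014,0,0,0.98,1,-0.533,-0.655,0.014,0,0,0.98,1,-0.533,-0.655,0.014,0,0,0.98,1,-0.533,-0.655,0.014,0,0,0.98,1,-0.533,-0.655,0.014,0,0,0.98,1,-0.533,-0.655,0.014,0,0,0.98,1,-0.533,-0.655,0.014,0,0,0.98,1,-0.533,-0.655,0.014,0,0,0.98,1,-0.533,-0.655,0.014,0,0,0.98,1,-0.533,-0.655,0.014,0,0,0.98,1,-0.533,-0.655,0.014,0,0,0.98,1,-0.533,-0.655,0.014,0,0,0.98,1,-0.533,-0.655,0.014,0,0,0.98,1,-0.533,-0.655,0.014,0,0,0.98,1,-0.533,-0.655,0.014,0,0,0.98,1,-0.533,-0.655,0.014,0,0,0.98,1,-0.533,-0.655,0.014,0,0,0.98,1,-0.533,-0.655,0.014,0,0,0.98,1,-0.533,-0.655,0.014,0,0,0.98,1,-0.533,-0.655,0.014,0,0,0.98,1]}}

```text
time_s: 2.15
eef_pos: [0.4446, -0.3032, 0.2894]
eef_rot: [-0.001, 0.656, 0.755, 0.0]
wrist_force: [-0.3, 0.8, -0.3]
opening: 1.003
grasp_force: 0.0
```

```bash
python3 -c "
from h import *
st(); im,c=cam('wrist'); cv2.imwrite('pics/w1.png',im); print(proj(c,[[.445,-.305,.087],[.445,-.305,.064]]))
for z in (.094,.064): print(blob(im,c,z,(320,240),200,(0,0,0),(179,255,45)))
"
```

```text
t 2.15 pos [ 0.4446 -0.3032  0.2894] ydeg 8.05 F [-0.3  0.8 -0.3] Tz 0.034 open 1.003 g 0.0 q6 -0.96
[[317.97519355 231.48347562]
 [317.90037582 225.29004576]]
(464.3693542480469, -431.2169189453125, (380.22271728515625, 157.86077880859375), 8.07559585571289)
(467.7325134277344, -453.1029357910156, (423.21551513671875, 175.7105255126953), 8.075592041015625)
```

View pics/w1.png

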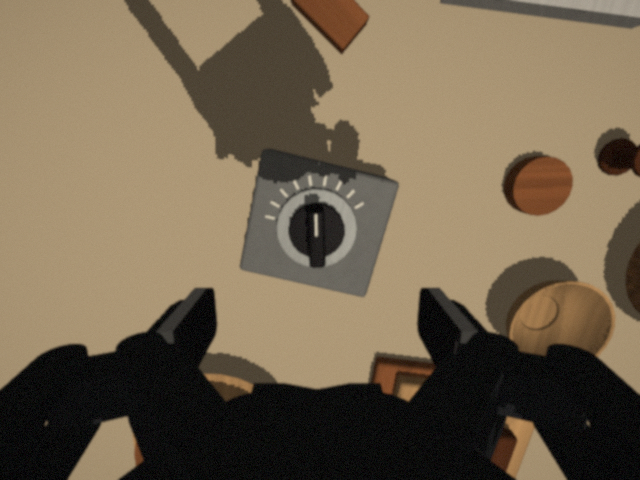

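The wrist view shows the dial ring centred at about (317,228). The bar is vertical in the picture, so square to the closing line, with its pointer at the top of the scale.

```bash
python3 -c "
from h import *
p=ctrl.camera_params('wrist');o=ctrl.get_obs();T=np.eye(4);T[:3,:3]=rot(o['eef_rot']).as_matrix();T[:3,3]=o['eef_pos']
c=(T@np.array(p['hand_eye']),240/np.tan(np.radians(p['vertical_fov']/2)),p['cx'],p['cy'])
P=ray(c,[[317,228.5],[316.5,235]],.064);print(P, ray(c,[[316.5,203],[317.5,267]],.094))
go(P[0,0],P[0,1],.141,7.5)"
```

```text
[[ 0.44487256 -0.30804707  0.064     ]
 [ 0.4452762  -0.31412968  0.064     ]] [[ 0.44051006 -0.28024493  0.094     ]
 [ 0.44891753 -0.33368864  0.094     ]]
shift [-0.0052 -0.0006  0.1488] turn [-0.    -0.001  0.01 ]
```

Call:
{"name": "carry_out", "arguments": {"steps": [-0.005,0,0.08,0,0,-0.01,0.6,-0.005,0,0.12,0,0,-0.01,0.6,-0.005,0,0.148,0,0,-0.01,0.6,-0.005,0,0.148,0,0,-0.01,0.6,-0.005,0,0.148,0,0,-0.01,0.6,-0.005,0,0.148,0,0,-0.01,0,-0.005,0,0.148,0,0,-0.01,0,-0.005,0,0.148,0,0,-0.01,0,-0.005,0,0.148,0,0,-0.01,0,-0.005,0,0.148,0,0,-0.01,0,-0.005,0,0.148,0,0,-0.01,0,-0.005,0,0.148,0,0,-0.01,0,-0.005,0,0.148,0,0,-0.01,0]}}

```text
time_s: 3.5
eef_pos: [0.4454, -0.3102, 0.1448]
eef_rot: [0.001, 0.652, 0.758, -0.001]
wrist_force: [-7.6, 0.7, 12.8]
opening: 0.149
grasp_force: 59.2
```

```bash
python3 -c "
from h import *
st()"
```

```text
t 3.5 pos [ 0.4454 -0.3102  0.1448] ydeg 8.62 F [-7.6  0.7 12.8] Tz 0.007 open 0.149 g 59.2 q6 -0.98
```

Call:
{"name": "carry_out", "arguments": {"steps": [0,-0.001,-0.003,0,0,0,0,0,-0.001,-0.003,0,0,-0.1,0,0,-0.001,-0.003,0,0,-0.2,0,0,-0.001,-0.003,0,0,-0.3,0,0,-0.001,-0.003,0,0,-0.4,0,0,-0.001,-0.003,0,0,-0.5,0,0,-0.001,-0.003,0,0,-0.6,0,0,-0.001,-0.003,0,0,-0.7,0,0,-0.001,-0.003,0,0,-0.8,0,0,-0.001,-0.003,0,0,-0.9,0,0,-0.001,-0.003,0,0,-1.0,0,0,-0.001,-0.003,0,0,-1.1,0,0,-0.001,-0.003,0,0,-1.1,0,0,-0.001,-0.003,0,0,-1.1,0]}}

```text
time_s: 4.9
eef_pos: [0.4443, -0.3107, 0.145]
eef_rot: [0.0, 0.16, 0.987, -0.001]
wrist_force: [-1.7, -8.6, -11.8]
opening: 0.149
grasp_force: 62.0
```

```bash
python3 -c "
from h import *
st()"
```

```text
t 4.9 pos [ 0.4443 -0.3107  0.145 ] ydeg 71.62 F [ -1.7  -8.6 -11.8] Tz 0.079 open 0.149 g 62.0 q6 -2.08
```

Call:
{"name": "carry_out", "arguments": {"steps": [0,0,0.002,0,0,-0.1,0,0,0,0.002,0,0,-0.2,0,0,0,0.002,0,0,-0.2,0,0,0,0.002,0,0,-0.2,0]}}

```text
time_s: 5.3
eef_pos: [0.4443, -0.3109, 0.1449]
eef_rot: [0.0, 0.06, 0.998, -0.002]
wrist_force: [-6.1, -3.7, 4.1]
opening: 0.149
grasp_force: 64.3
```

```bash
python3 -c "
from h import *
st()"
```

```text
t 5.3 pos [ 0.4443 -0.3109  0.1449] ydeg 83.1 F [-6.1 -3.7  4.1] Tz 0.022 open 0.149 g 64.3 q6 -2.28
```

Call:
{"name": "carry_out", "arguments": {"steps": [0,0,0,0,0,-0.06,0,0,0,0,0,0,-0.12,0,0,0,0,0,0,-0.12,0,0,0,0,0,0,-0.12,0]}}

```text
time_s: 5.7
eef_pos: [0.4442, -0.3111, 0.145]
eef_rot: [0.0, 0.003, 1.0, -0.001]
wrist_force: [-7.8, -2.9, 4.8]
opening: 0.146
grasp_force: 92.3
```

```bash
python3 -c "
from h import *
st()"
```

```text
t 5.7 pos [ 0.4442 -0.3111  0.145 ] ydeg 89.64 F [-7.8 -2.9  4.8] Tz -2.35 open 0.146 g 92.3 q6 -2.39
```

Torque jumped to −2.35 N m, so the dial is at its stop. I'll release, rise and check.

Call:
{"name": "carry_out", "arguments": {"steps": [0,0,0,0,0,0.04,0.6,0,0,0,0,0,0.04,0.6,0,0,0,0,0,0.04,0.6,0,0,-0.02,0,0,0.04,0.6,0,0,-0.07,0,0,0.04,0.8,0,0,-0.12,0,0,0.04,0.8,0,0,-0.15,0,0,0.04,0.8,0,0,-0.15,0,0,0.04,0.8]}}

```text
time_s: 6.5
eef_pos: [0.4465, -0.3109, 0.2993]
eef_rot: [0.004, 0.02, 1.0, -0.004]
wrist_force: [0.4, -0.4, 0.1]
opening: 0.798
grasp_force: 0.0
```

```bash
python3 -c "
from h import *
st(); im,c=cam('wrist'); t,ct=cam('top')
cv2.imwrite('pics/w2.png',np.hstack([im[120:320,200:440],cv2.resize(t[255:345,440:530],(200,200),interpolation=cv2.INTER_CUBIC)]))
br=((0,100,70),(14,255,255))
for n,p,h,z in (('n_disc',(454,205),20,.02),('n_sq',(248,211),18,.02),('n_obl',(401,303),20,.02),('n_but',(308,300),14,.02)):
    print(n,np.round(np.hstack([np.ravel(q) for q in blob(t,ct,z,p,h,*br)]),1))
go(.666,.047,.25,90)
"
```

```text
t 6.5 pos [ 0.4465 -0.3109  0.2993] ydeg 87.74 F [ 0.4 -0.4  0.1] Tz 0.03 open 0.798 g 0.0 q6 -2.36
n_disc [ 666.5 -244.8   55.9   57.9    1.4]
n_sq [641.7 245.3  49.6  50.9   8.6]
n_obl [ 431.6 -116.9   36.1   64.    56.4]
n_but [432.9  96.7  36.7  39.4   1.3]
shift [-0.2067  0.3649  0.0435] turn [-0.001  0.001 -0.04 ]
```

View pics/w2.png

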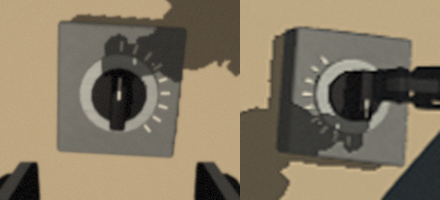

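The dial is off: in the wrist view the pointer is at the box's top side and the bar lies along the heater's x. The blanks haven't moved. Next I'll look at the die with the wrist camera.

Call:
{"name": "carry_out", "arguments": {"steps": [-0.23,0.32,0,0.01,0.008,-0.062,0.8,-0.23,0.32,0,0.01,0.008,-0.062,0.8,-0.23,0.32,0,0.01,0.008,-0.062,0.8,-0.23,0.32,0,0.01,0.008,-0.062,0.8,-0.23,0.32,0,0.01,0.008,-0.062,0.8,-0.23,0.32,0,0.01,0.008,-0.062,0.8,-0.23,0.32,0,0.01,0.008,-0.062,0.8,-0.23,0.32,0,0.01,0.008,-0.062,0.8,-0.23,0.32,0,0.01,0.008,-0.062,0.8,-0.23,0.32,0,0.01,0.008,-0.062,0.8,-0.23,0.32,0,0.01,0.008,-0.062,0.8]}}

```text
time_s: 7.7
eef_pos: [0.6865, 0.0004, 0.2911]
eef_rot: [-0.006, -0.01, 1.0, -0.005]
wrist_force: [-0.3, -0.3, -0.1]
opening: 0.8
grasp_force: 0.0
```

```bash
python3 -c "
from h import *
st(); im,c=cam('wrist'); cv2.imwrite('pics/w3.png',im)
r=blob(im,c,.024,(320,240),239,(0,0,140),(179,45,255));print('die',r)
for n,p,z in (('od',(.667,.047,.036),.036),('os',(.669,-.044,.036),.036)):
    uv=proj(c,p)[0]; print(n,uv,blob(im,c,z,uv,60,(0,100,50),(14,255,255)))
go(.667,.047,.13,91.3)
"
```

```text
t 7.7 pos [6.865e-01 4.000e-04 2.911e-01] ydeg 91.2 F [-0.3 -0.3 -0.1] Tz 0.01 open 0.8 g 0.0 q6 -1.76
die (619.2154541015625, 1.6131591796875, (183.5248565673828, 184.14064025878906), 1.4928550720214844)
od [366.91221308 200.75471402] (663.447998046875, 48.424598693847656, (57.293800354003906, 57.43856430053711), 1.3021057844161987)
os [273.41036285 200.7547122 ] (665.7682495117188, -42.51204299926758, (48.74345016479492, 49.44624328613281), 1.2119066715240479)
shift [0.0169 0.049  0.1614] turn [-0.01  -0.011 -0.003]
```

View pics/w3.png

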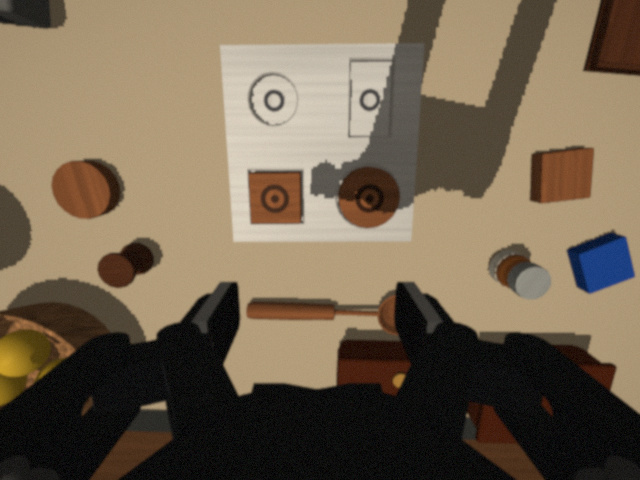

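Die view: the old disc is at about (369,197), old square (275,197), button cavity (273,100) and oblong cavity (370,98). The wrist and top estimates differ by about 3 mm in x, so I'll use the mean.

```bash
python3 -c "
from h import *
go(.6652,.0478,.13,91.3);go(.6652,.0478,.096,91.3)
"
```

```text
shift [0.0187 0.0498 0.1615] turn [-0.01  -0.011 -0.003]
shift [0.0184 0.0501 0.1954] turn [-0.01  -0.011 -0.003]
```

Call:
{"name": "carry_out", "arguments": {"steps": [0.018,0.05,0.05,-0.01,-0.011,-0.003,0.88,0.018,0.05,0.1,-0.01,-0.011,-0.003,0.88,0.018,0.05,0.15,-0.01,-0.011,-0.003,0.88,0.018,0.05,0.18,-0.01,-0.011,-0.003,0.88,0.018,0.05,0.195,-0.01,-0.011,-0.003,0.88,0.018,0.05,0.195,-0.01,-0.011,-0.003,0.88,0.018,0.05,0.195,-0.01,-0.011,-0.003,0.6,0.018,0.05,0.195,-0.01,-0.011,-0.003,0.6,0.018,0.05,0.195,-0.01,-0.011,-0.003,0.5,0.018,0.05,0.195,-0.01,-0.011,-0.003,0.5,0.018,0.05,0.195,-0.01,-0.011,-0.003,0.5,0.018,0.05,0.195,-0.01,-0.011,-0.003,0.5]}}

```text
time_s: 8.95
eef_pos: [0.6692, 0.0482, 0.1014]
eef_rot: [0.005, -0.012, 1.0, -0.0]
wrist_force: [-1.0, -1.9, 7.6]
opening: 0.656
grasp_force: 64.3
```

```bash
python3 -c "
from h import *
st();go(.6652,.0478,.096,91.3);go(.485,.334,.17,91.3);go(.485,.334,.086,91.3)
"
```

```text
t 8.95 pos [0.6692 0.0482 0.1014] ydeg 91.38 F [-1.  -1.9  7.6] Tz 0.017 open 0.656 g 64.3 q6 -1.7
shift [ 0.0041 -0.0003  0.0054] turn [-0.001  0.009  0.001]
shift [ 0.1767  0.2901 -0.0704] turn [-0.001  0.009  0.001]
shift [0.1774 0.2902 0.0136] turn [-0.001  0.009  0.001]
```

Call:
{"name": "carry_out", "arguments": {"steps": [0,0,-0.04,0,0,0,0.5,0,0,-0.08,0,0.009,0,0.5,0.035,0.05,-0.08,0,0.009,0,0.5,0.07,0.1,-0.08,0,0.009,0,0.5,0.105,0.15,-0.08,0,0.009,0,0.5,0.14,0.2,-0.08,0,0.009,0,0.5,0.165,0.25,-0.08,0,0.009,0,0.5,0.177,0.29,-0.08,0,0.009,0,0.5,0.177,0.29,-0.08,0,0.009,0,0.5,0.177,0.29,-0.08,0,0.009,0,0.5]}}

```text
time_s: 9.95
eef_pos: [0.4805, 0.3387, 0.1789]
eef_rot: [-0.002, -0.015, 1.0, 0.001]
wrist_force: [0.4, 0.4, 0.0]
opening: 0.651
grasp_force: 63.4
```

```bash
python3 -c "
from h import *
st();go(.485,.334,.094,91.3)
im,c=cam('wrist'); t,ct=cam('top'); cv2.imwrite('pics/w4.png',np.hstack([cv2.resize(im,(400,300)),cv2.resize(t[170:360,160:410],(395,300))]))
"
```

```text
t 9.95 pos [0.4805 0.3387 0.1789] ydeg 91.7 F [0.4 0.4 0. ] Tz -0.01 open 0.651 g 63.4 q6 -1.19
shift [-0.0048 -0.0051  0.0849] turn [ 0.003 -0.004  0.007]
```

View pics/w4.png

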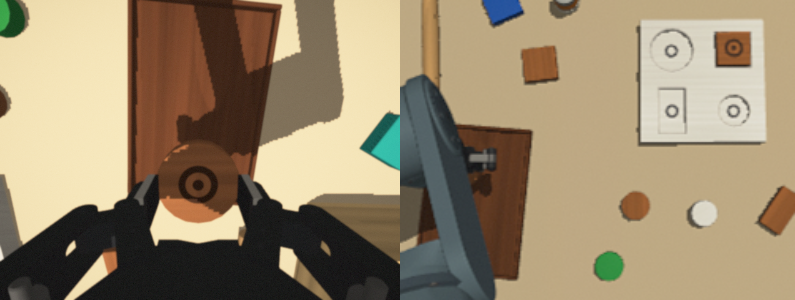

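The disc is held and is over the tray. I'll lower it and let go.

Call:
{"name": "carry_out", "arguments": {"steps": [-0.003,-0.005,0.04,0,0,0,0.5,-0.003,-0.005,0.07,0,0,0,0.5,-0.003,-0.005,0.084,0,0,0,0.5,-0.003,-0.005,0.085,0,0,0,0.5,-0.003,-0.005,0.086,0,0,0,0.9,-0.003,-0.005,0.086,0,0,0,0.9,-0.003,-0.005,0.086,0,0,0,0.9,-0.003,-0.005,0.04,0,0,0,0.9,-0.003,-0.005,0,0,0,0,0.9,-0.003,-0.005,0,0,0,0,0.9]}}

```text
time_s: 11.05
eef_pos: [0.4893, 0.331, 0.1841]
eef_rot: [0.002, -0.012, 1.0, 0.002]
wrist_force: [0.6, 0.9, 0.2]
opening: 0.901
grasp_force: 0.0
```

```bash
python3 -c "
from h import *
st();go(.667,-.0435,.17,91.3)
"
```

```text
t 11.05 pos [0.4893 0.331  0.1841] ydeg 91.41 F [0.6 0.9 0.2] Tz -0.067 open 0.901 g 0.0 q6 -1.2
shift [-0.1684 -0.3788  0.0131] turn [0.005 0.005 0.002]
```

Call:
{"name": "carry_out", "arguments": {"steps": [-0.168,-0.379,0.013,0.005,0.005,0,0.8,-0.168,-0.379,0.013,0.005,0.005,0,0.8,-0.168,-0.379,0.013,0.005,0.005,0,0.8,-0.168,-0.379,0.013,0.005,0.005,0,0.8,-0.168,-0.379,0.013,0.005,0.005,0,0.8,-0.168,-0.379,0.013,0.005,0.005,0,0.8,-0.168,-0.379,0.013,0.005,0.005,0,0.8,-0.168,-0.379,0.013,0.005,0.005,0,0.8,-0.168,-0.379,0.013,0.005,0.005,0,0.8,-0.168,-0.379,0.013,0.005,0.005,0,0.8,-0.168,-0.379,0.013,0.005,0.005,0,0.8,-0.168,-0.379,0.013,0.005,0.005,0,0.8,-0.168,-0.379,0.013,0.005,0.005,0,0.8,-0.168,-0.379,0.013,0.005,0.005,0,0.8]}}

```text
time_s: 12.45
eef_pos: [0.6626, -0.044, 0.1632]
eef_rot: [-0.006, -0.013, 1.0, -0.002]
wrist_force: [-0.2, -0.5, -0.5]
opening: 0.801
grasp_force: 0.0
```

```bash
python3 -c "
from h import *
st(); im,c=cam('wrist'); st()
uv=proj(c,(.667,-.0435,.036))[0]; print(uv,blob(im,c,.036,uv,110,(0,100,40),(14,255,255)))
go(.667,-.0435,.1,91.3)
"
```

```text
t 12.45 pos [ 0.6626 -0.044   0.1632] ydeg 91.5 F [-0.2 -0.5 -0.5] Tz -0.053 open 0.801 g 0.0 q6 -1.84
t 12.5 pos [ 0.6626 -0.0442  0.1631] ydeg 91.48 F [-0.6  0.3  0.5] Tz 0.019 open 0.8 g 0.0 q6 -1.84
[317.29372376 267.10770091] (664.4556274414062, -43.017337799072266, (52.196475982666016, 49.12874221801758), 1.5332962274551392)
shift [-0.0051  0.0009  0.0631] turn [-0.005 -0.011  0.003]
```

Call:
{"name": "carry_out", "arguments": {"steps": [-0.004,0.001,0.03,-0.005,-0.011,0.003,0.8,-0.004,0.001,0.05,-0.005,-0.011,0.003,0.8,-0.004,0.001,0.064,-0.005,-0.011,0.003,0.8,-0.004,0.001,0.064,-0.005,-0.011,0.003,0.8,-0.004,0.001,0.064,-0.005,-0.011,0.003,0.4,-0.004,0.001,0.064,-0.005,-0.011,0.003,0.4,-0.004,0.001,0.064,-0.005,-0.011,0.003,0.4,-0.004,0.001,0.064,-0.005,-0.011,0.003,0.4,-0.004,0.001,0.064,-0.005,-0.011,0.003,0.4,-0.004,0.001,0.064,-0.005,-0.011,0.003,0.4]}}

```text
time_s: 13.5
eef_pos: [0.667, -0.0449, 0.1004]
eef_rot: [0.001, -0.011, 1.0, -0.0]
wrist_force: [1.2, -0.2, -0.2]
opening: 0.564
grasp_force: 52.2
```

```bash
python3 -c "
from h import *
st();go(.4,.334,.175,91.3)
"
```

```text
t 13.5 pos [ 0.667  -0.0449  0.1004] ydeg 91.21 F [ 1.2 -0.2 -0.2] Tz -0.017 open 0.564 g 52.2 q6 -1.84
shift [ 0.2587  0.3844 -0.0753] turn [-0.     0.002 -0.001]
```

Call:
{"name": "carry_out", "arguments": {"steps": [0,0,-0.04,0,0,0,0.4,0,0,-0.075,0,0,0,0.4,0.03,0.045,-0.08,0,0,0,0.4,0.06,0.09,-0.08,0,0,0,0.4,0.09,0.13,-0.08,0,0,0,0.4,0.12,0.175,-0.08,0,0,0,0.4,0.15,0.22,-0.08,0,0,0,0.4,0.18,0.265,-0.08,0,0,0,0.4,0.21,0.31,-0.08,0,0,0,0.4,0.24,0.355,-0.08,0,0,0,0.4,0.259,0.384,-0.08,0,0,0,0.4,0.259,0.384,-0.08,0,0,0,0.4,0.259,0.384,-0.08,0,0,0,0.4]}}

```text
time_s: 14.8
eef_pos: [0.3976, 0.3352, 0.1791]
eef_rot: [-0.0, -0.013, 1.0, 0.0]
wrist_force: [0.9, 0.2, -1.5]
opening: 0.557
grasp_force: 63.9
```

```bash
python3 -c "
from h import *
st();go(.4,.334,.0915,91.3)
"
```

```text
t 14.8 pos [0.3976 0.3352 0.1791] ydeg 91.44 F [ 0.9  0.2 -1.5] Tz -0.042 open 0.557 g 63.9 q6 -1.12
shift [-0.0025 -0.0013  0.0876] turn [ 0.    -0.     0.002]
```

Call:
{"name": "carry_out", "arguments": {"steps": [-0.002,-0.001,0.05,0,0,0,0.4,-0.002,-0.001,0.08,0,0,0,0.4,-0.002,-0.001,0.087,0,0,0,0.4,-0.002,-0.001,0.087,0,0,0,0.4,-0.002,-0.001,0.087,0,0,0,0.75,-0.002,-0.001,0.087,0,0,0,0.75,-0.002,-0.001,0.087,0,0,0,0.75,-0.002,-0.001,0.04,0,0,0,0.75,-0.002,-0.001,0,0,0,0,0.75,-0.05,-0.02,0,0,0,-0.06,0.75,-0.1,-0.04,0,0,0,-0.12,0.75,-0.15,-0.055,0,0,0,-0.12,0.75,-0.2,-0.075,0,0,0,-0.12,0.75,-0.24,-0.09,0,0,0,-0.12,0.75,-0.24,-0.09,0,0,0,-0.12,0.75,-0.24,-0.09,0,0,0,-0.12,0.75,-0.24,-0.09,0,0,0,-0.12,0.75]}}

```text
time_s: 16.5
eef_pos: [0.6399, 0.2492, 0.1788]
eef_rot: [-0.001, -0.071, 0.997, 0.0]
wrist_force: [-1.5, 0.8, 0.9]
opening: 0.747
grasp_force: 0.0
```

```bash
python3 -c "
from h import *
st(); im,c=cam('wrist')
uv=proj(c,(.642,.2453,.02))[0]; r=blob(im,c,.02,uv,110,(0,100,40),(16,255,255)); print(uv,r)
cv2.imwrite('pics/w5.png',im)
t,ct=cam('top'); print([np.round(blob(t,ct,.02,p,14,(0,100,70),(14,255,255))[:2],1) for p in ((454,205),(401,303),(308,300))])
go(.6403,.2456,.09,98.4)
"
```

```text
t 16.5 pos [0.6399 0.2492 0.1788] ydeg 98.11 F [-1.5  0.8  0.9] Tz 0.0 open 0.747 g 0.0 q6 -1.51
[309.76776242 246.08958459] (599.2566528320312, 232.78903198242188, (50.3582763671875, 50.109745025634766), 8.402667045593262)
[array([ 666.5, -244.8]), array([ 431.4, -116.8]), array([432.9,  96.7])]
shift [-0.0002 -0.0043  0.0892] turn [ 0.    -0.001 -0.004]
```

View pics/w5.png

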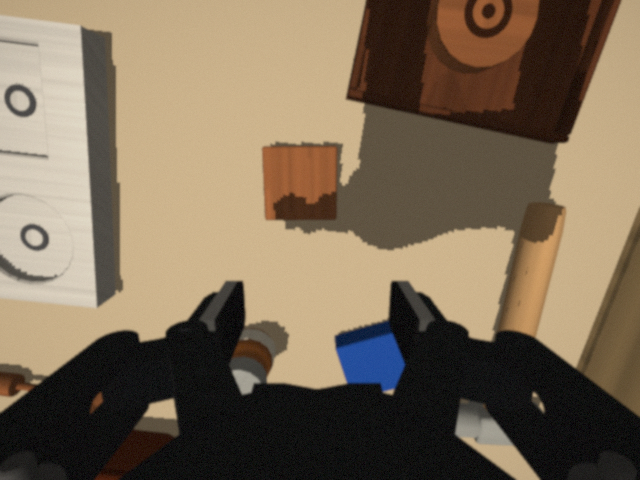

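The square has been knocked aside. The wrist view shows it at (300,182), i.e. (0.599, 0.233) and about 8° yaw, with the blue look-alike at (372,355). I'll grip the brown one at its new place.

```bash
python3 -c "
from h import *
go(.5993,.2315,.083,98.4)
"
```

```text
shift [ 0.0423 -0.0124  0.0962] turn [ 0.    -0.001 -0.004]
```

Call:
{"name": "carry_out", "arguments": {"steps": [0.042,-0.012,0.03,0,0,0,0.75,0.042,-0.012,0.06,0,0,0,0.75,0.042,-0.012,0.085,0,0,0,0.75,0.042,-0.012,0.095,0,0,0,0.75,0.042,-0.012,0.095,0,0,0,0.75,0.042,-0.012,0.095,0,0,0,0.4,0.042,-0.012,0.095,0,0,0,0.4,0.042,-0.012,0.095,0,0,0,0.4,0.042,-0.012,0.095,0,0,0,0.4,0.042,-0.012,0.095,0,0,0,0.4,0.042,-0.012,0.095,0,0,0,0.4]}}

```text
time_s: 17.7
eef_pos: [0.6023, 0.2316, 0.0861]
eef_rot: [0.002, -0.071, 0.998, 0.0]
wrist_force: [-0.8, 1.5, 6.8]
opening: 0.554
grasp_force: 62.4
```

```bash
python3 -c "
from h import *
st();go(.5993,.2315,.083,98.4)
"
```

```text
t 17.7 pos [0.6023 0.2316 0.0861] ydeg 98.09 F [-0.8  1.5  6.8] Tz 0.073 open 0.554 g 62.4 q6 -1.53
shift [0.003  0.0004 0.0031] turn [ 0.001  0.003 -0.005]
```

I'll release and look once from above, to calibrate the wrist camera against the grip centre.

Call:
{"name": "carry_out", "arguments": {"steps": [0,0,0,0,0,0,0.75,0,0,0,0,0,0,0.75,0,0,0,0,0,0,0.75,0,0,-0.04,0,0,0,0.75,-0.03,0,-0.08,0,0,0,0.75,-0.055,0,-0.095,0,0,0,0.75,-0.055,0,-0.095,0,0,0,0.75,-0.055,0,-0.095,0,0,0,0.75]}}

```text
time_s: 18.5
eef_pos: [0.6552, 0.2386, 0.1786]
eef_rot: [-0.0, -0.07, 0.998, 0.0]
wrist_force: [-0.3, -0.3, -1.1]
opening: 0.748
grasp_force: 0.0
```

```bash
cat >> h.py <<'E'
def tool(x,y):
    o=ctrl.get_obs(); return rot(o["eef_rot"]).inv().apply(np.array([x/1000,y/1000,0])-np.array([*o["eef_pos"][:2],0]))[:2]*1000
E
python3 -c "
from h import *
st(); im,c=cam('wrist')
uv=proj(c,(.599,.2328,.02))[0]; r=blob(im,c,.02,uv,110,(0,100,40),(16,255,255)); print(uv,r,'tool',tool(*r[:2]))
Rm=rot(ctrl.get_obs()['eef_rot']).as_matrix(); print('tilt',np.round(Rm[2],4))
"
```

```text
t 18.5 pos [0.6552 0.2386 0.1786] ydeg 98.08 F [-0.3 -0.3 -1.1] Tz -0.044 open 0.748 g 0.0 q6 -1.53
[318.72859232 162.3361214 ] (599.9435424804688, 232.06060791015625, (50.02874755859375, 50.038841247558594), 8.05883502960205) tool [54.52944765  1.16038242]
tilt [ 3.5e-03  2.0e-04 -1.0e+00]
```

Call:
{"name": "carry_out", "arguments": {"steps": [0.03,0,0.03,0,0,0,0.75,0.055,0,0.06,0,0,0,0.75,0.055,0,0.095,0,0,0,0.75,0.055,0,0.095,0,0,0,0.75,0.055,0,0.095,0,0,0,0.75,0.055,0,0.095,0,0,0,0.4,0.055,0,0.095,0,0,0,0.4,0.055,0,0.095,0,0,0,0.4,0.055,0,0.095,0,0,0,0.4,0.055,0,0.095,0,0,0,0.4,0.055,0,0.095,0,0,0,0.4,0.055,0,0.05,0,0,0,0.4,0.055,0,0,0,0,0,0.4,0.055,0,0,0,0,0,0.4]}}

```text
time_s: 19.95
eef_pos: [0.6056, 0.2321, 0.1882]
eef_rot: [0.007, -0.071, 0.997, 0.001]
wrist_force: [1.5, 0.5, 0.2]
opening: 0.557
grasp_force: 61.8
```

```bash
python3 -c "
from h import *
st();go(.721,-.0445,.179,91.4)
"
```

```text
t 19.95 pos [0.6056 0.2321 0.1882] ydeg 98.1 F [1.5 0.5 0.2] Tz 0.018 open 0.557 g 61.8 q6 -1.53
shift [-0.0751 -0.2901  0.01  ] turn [0.002 0.015 0.117]
```

Call:
{"name": "carry_out", "arguments": {"steps": [-0.012,-0.05,0,0,0,0.06,0.4,-0.024,-0.1,0,0,0,0.117,0.4,-0.038,-0.15,0,0,0,0.117,0.4,-0.051,-0.2,0,0,0,0.117,0.4,-0.065,-0.25,0,0,0,0.117,0.4,-0.075,-0.29,0,0,0,0.117,0.4,-0.075,-0.29,0,0,0,0.117,0.4,-0.075,-0.29,0,0,0,0.117,0.4,-0.075,-0.29,0,0,0,0.117,0.4,-0.075,-0.29,0,0,0,0.117,0.4,-0.075,-0.29,0,0,0,0.117,0.4]}}

```text
time_s: 21.05
eef_pos: [0.7158, -0.0439, 0.1791]
eef_rot: [-0.0, -0.013, 1.0, 0.0]
wrist_force: [-0.7, -0.9, -0.4]
opening: 0.553
grasp_force: 61.9
```

```bash
cat >> h.py <<'E'
def ring(im,c,P,z=.016,half=30):
    """centre of the dark ring near world point P, cast on the cavity floor"""
    u,v=proj(c,(*P,z))[0].astype(int); w=cv2.cvtColor(im,cv2.COLOR_BGR2GRAY)[v-half:v+half,u-half:u+half]
    loc=cv2.adaptiveThreshold(w,255,cv2.ADAPTIVE_THRESH_MEAN_C,cv2.THRESH_BINARY_INV,41,25)
    cs,_=cv2.findContours(loc,cv2.RETR_EXTERNAL,cv2.CHAIN_APPROX_NONE)
    out=[]
    for k in cs:
        if len(k)>20:
            e=cv2.fitEllipse(k); r=ray(c,[e[0][0]+u-half,e[0][1]+v-half],z)[0,:2]*1000
            out.append((np.round(r,2),np.round(e[1],1)))
    return (u,v),out
E
python3 -c "
from h import *
st(); im,c=cam('wrist'); cv2.imwrite('pics/w6.png',im)
print(ring(im,c,(.667,-.0445)))
Rm=rot(ctrl.get_obs()['eef_rot']).as_matrix(); print('tilt',np.round(Rm[2],4))
"
```

```text
t 21.05 pos [ 0.7158 -0.0439  0.1791] ydeg 91.5 F [-0.7 -0.9 -0.4] Tz -0.029 open 0.553 g 61.9 q6 -1.82
((np.int64(316), np.int64(173)), [(array([669.75, -26.86]), array([ 5.8, 17.6])), (array([670.64, -47.53]), array([30.8, 53.2]))])
tilt [ 3.e-04  3.e-04 -1.e+00]
```

View pics/w6.png

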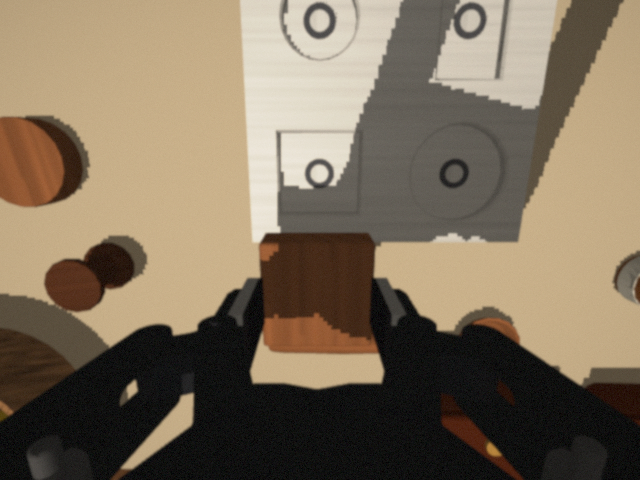

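The ring of the square cavity is at (319,173), partly shadowed. I'll segment the rings by a dark threshold instead.

```bash
python3 - <<'E'
s=open('h.py').read()
s=s.replace("loc=cv2.adaptiveThreshold(w,255,cv2.ADAPTIVE_THRESH_MEAN_C,cv2.THRESH_BINARY_INV,41,25)","loc=(w<thr).astype(np.uint8)*255").replace("z=.016,half=30)","z=.016,half=24,thr=75)")
s+='''
def wc():
    p=ctrl.camera_params('wrist');o=ctrl.get_obs();T=np.eye(4);T[:3,:3]=rot(o['eef_rot']).as_matrix();T[:3,3]=o['eef_pos']
    return (T@np.array(p['hand_eye']),240/np.tan(np.radians(p['vertical_fov']/2)),p['cx'],p['cy'])
'''
open('h.py','w').write(s)
E
python3 -c "
from h import *
im=cv2.imread('pics/w6.png');c=wc()
g=cv2.cvtColor(im,cv2.COLOR_BGR2GRAY);print(g[173,290:350:2])
for P in ((.667,-.0445),(.665,.0475),(.577,-.046),(.575,.045)):
  try: print(P,ring(im,c,P))
  except Exception as e: print(e)
"
```

```text
[228 227 229 228 228 225 226 187  95  86 154 215 219 220 224 222 222 223
 220 151  80  94 191 222 221 195 162 109  99  99]
(0.667, -0.0445) ((np.int64(316), np.int64(173)), [(array([675.46, -42.65]), array([ 3.1, 11.5]))])
(0.665, 0.0475) ((np.int64(451), np.int64(173)), [(array([664.35,  48.76]), array([27.5, 30.8]))])
(0.577, -0.046) ((np.int64(318), np.int64(24)), [])
(0.575, 0.045) ((np.int64(466), np.int64(25)), [(array([572.33,  46.34]), array([27.1, 32.1]))])
```

```bash
python3 -c "
from h import *
print(ray(wc(),[319.3,173],.016)); go(.6678,-.0436,.122,91.4)
"
```

```text
[[ 0.66667788 -0.04289102  0.016     ]]
shift [0.048  0.0017 0.0571] turn [ 0.    -0.     0.002]
```

Call:
{"name": "carry_out", "arguments": {"steps": [0.024,0.001,0,0,0,0,0.4,0.048,0.0015,0.02,0,0,0,0.4,0.048,0.0015,0.05,0,0,0,0.4,0.048,0.0015,0.057,0,0,0,0.4,0.048,0.0015,0.057,0,0,0,0.4,0.048,0.0015,0.057,0,0,0,0.4,0.048,0.0015,0.057,0,0,0,0.4,0.048,0.0015,0.057,0,0,0,0.4]}}

```text
time_s: 21.9
eef_pos: [0.669, -0.0453, 0.1234]
eef_rot: [0.001, -0.012, 1.0, -0.0]
wrist_force: [0.2, 0.1, 0.4]
opening: 0.552
grasp_force: 61.9
```

```bash
python3 -c "
from h import *
st(); go(.6678,-.0436,.103,91.4)
"
```

```text
t 21.9 pos [ 0.669  -0.0453  0.1234] ydeg 91.4 F [0.2 0.1 0.4] Tz -0.009 open 0.552 g 61.9 q6 -1.84
shift [0.0012 0.0017 0.0204] turn [-0.     0.002 -0.   ]
```

Call:
{"name": "carry_out", "arguments": {"steps": [0.0015,0.0015,0.004,0,0,0,0.4,0.0015,0.0015,0.008,0,0,0,0.4,0.0015,0.0015,0.012,0,0,0,0.4,0.0015,0.0015,0.015,0,0,0,0.4,0.0015,0.0015,0.018,0,0,0,0.4,0.0015,0.0015,0.02,0,0,0,0.4,0.0015,0.0015,0.02,0,0,0,0.4,0.0015,0.0015,0.02,0,0,0,0.4,0.0015,0.0015,0.02,0,0,0,0.4]}}

```text
time_s: 22.8
eef_pos: [0.669, -0.0435, 0.1058]
eef_rot: [0.003, -0.012, 1.0, -0.0]
wrist_force: [-0.1, 4.1, 17.6]
opening: 0.551
grasp_force: 65.0
```

```bash
python3 -c "
from h import *
st()
"
```

```text
t 22.8 pos [ 0.669  -0.0435  0.1058] ydeg 91.38 F [-0.1  4.1 17.6] Tz -0.128 open 0.551 g 65.0 q6 -1.84
```

Call:
{"name": "carry_out", "arguments": {"steps": [0,0.001,0,0,0,0,0.4,0.001,0.001,0,0,0,0,0.4,0.001,0.001,0,0,0,0,0.4,0.001,0.001,0,0,0,0,0.4]}}

```text
time_s: 23.2
eef_pos: [0.6686, -0.0433, 0.1062]
eef_rot: [0.004, -0.012, 1.0, -0.001]
wrist_force: [-0.0, 0.5, 16.1]
opening: 0.553
grasp_force: 65.1
```

```bash
python3 -c "
from h import *
st()
"
```

```text
t 23.2 pos [ 0.6686 -0.0433  0.1062] ydeg 91.38 F [-0.   0.5 16.1] Tz -0.124 open 0.553 g 65.1 q6 -1.84
```

Call:
{"name": "carry_out", "arguments": {"steps": [0,0,-0.003,0,0,0,0.4,0,0,-0.003,0,0,0,0.75,0,0,-0.003,0,0,0,0.75,0,0,-0.003,0,0,0,0.75,0,0,-0.04,0,0,0,0.75,-0.03,0,-0.075,0,0,0,0.75,-0.055,0,-0.075,0,0,0,0.75,-0.055,0,-0.075,0,0,0,0.75,-0.055,0,-0.075,0,0,0,0.75,-0.055,0,-0.075,0,0,0,0.75]}}

```text
time_s: 24.2
eef_pos: [0.7189, -0.0411, 0.175]
eef_rot: [-0.002, -0.012, 1.0, 0.001]
wrist_force: [0.6, 0.1, -0.1]
opening: 0.75
grasp_force: 0.0
```

```bash
python3 -c "
from h import *
st(); im,c=cam('wrist'); cv2.imwrite('pics/w7.png',im[:330,150:560])
uv=proj(c,(.667,-.044,.036))[0]
for z in (.036,): print(uv,blob(im,c,z,uv,65,(0,100,30),(16,255,255)))
print(ring(im,c,(.665,.048)),ring(im,c,(.665,.048),thr=120))
"
```

```text
t 24.2 pos [ 0.7189 -0.0411  0.175 ] ydeg 91.39 F [ 0.6  0.1 -0.1] Tz 0.005 open 0.75 g 0.0 q6 -1.82
[312.77105433 172.05230515] (665.6119384765625, -42.96857833862305, (49.798255920410156, 50.73659896850586), 1.3576925992965698)
((np.int64(450), np.int64(170)), [(array([664.33,  49.07]), array([29., 32.]))]) ((np.int64(450), np.int64(170)), [(array([664.5 ,  47.35]), array([55.6, 55.6]))])
```

View pics/w7.png

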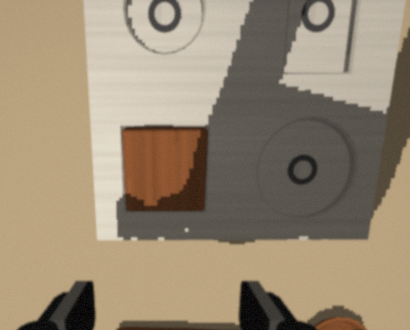

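It appears seated: the apparent size on the z = 0.036 plane is 49.8 × 50.7 mm. I'll confirm by pressing lightly with shut fingers.

Call:
{"name": "carry_out", "arguments": {"steps": [0.03,-0.002,0,0,0,0,0,0.052,-0.002,0,0,0,0,0,0.052,-0.002,0.02,0,0,0,0,0.052,-0.002,0.04,0,0,0,0,0.052,-0.002,0.05,0,0,0,0,0.052,-0.002,0.055,0,0,0,0,0.052,-0.002,0.06,0,0,0,0,0.052,-0.002,0.064,0,0,0,0,0.052,-0.002,0.067,0,0,0,0,0.052,-0.002,0.067,0,0,0,0,0.052,-0.002,0.067,0,0,0,0]}}

```text
time_s: 25.35
eef_pos: [0.6691, -0.0447, 0.1131]
eef_rot: [0.0, -0.012, 1.0, -0.0]
wrist_force: [-7.4, 1.2, 14.9]
opening: -0.003
grasp_force: 6.9
```

```bash
python3 -c "
from h import *
st()
"
```

```text
t 25.35 pos [ 0.6691 -0.0447  0.1131] ydeg 91.41 F [-7.4  1.2 14.9] Tz -0.016 open -0.003 g 6.9 q6 -1.84
```

Call:
{"name": "carry_out", "arguments": {"steps": [0,0,-0.02,0,0,0,0,0.047,0.045,-0.02,0,0,0,0,0.047,0.045,-0.01,0,0,0,0,0.047,0.045,0,0,0,0,0,0.047,0.045,0.005,0,0,0,0,0.047,0.045,0.009,0,0,0,0,0.047,0.045,0.012,0,0,0,0,0.047,0.045,0.012,0,0,0,0,0.047,0.045,0.012,0,0,0,0]}}

```text
time_s: 26.25
eef_pos: [0.6208, -0.0012, 0.098]
eef_rot: [-0.0, -0.012, 1.0, 0.0]
wrist_force: [-0.5, 0.7, 0.4]
opening: 0.001
grasp_force: 0.0
```

```bash
python3 -c "
from h import *
st()
"
```

```text
t 26.25 pos [ 0.6208 -0.0012  0.098 ] ydeg 91.36 F [-0.5  0.7  0.4] Tz -0.02 open 0.001 g 0.0 q6 -1.79
```

Call:
{"name": "carry_out", "arguments": {"steps": [0,0,0.002,0,0,0,0,0,0,0.004,0,0,0,0,0,0,0.004,0,0,0,0,0,0,0.004,0,0,0,0]}}

```text
time_s: 26.65
eef_pos: [0.621, -0.0011, 0.0966]
eef_rot: [0.0, -0.012, 1.0, -0.0]
wrist_force: [-7.6, 0.8, 16.7]
opening: 0.001
grasp_force: 8.5
```

```bash
python3 -c "
from h import *
st(); im=cv2.imread('pics/w7.png')
"
```

```text
t 26.65 pos [ 0.621  -0.0011  0.0966] ydeg 91.4 F [-7.6  0.8 16.7] Tz 0.015 open 0.001 g 8.5 q6 -1.79
```

The die top touches at TCP z 0.0966 and the block at 0.1131, so the block stands about 4 mm too high. I'll regrip it and wiggle it home.

Call:
{"name": "carry_out", "arguments": {"steps": [0,0,-0.045,0,0,0,0.75,-0.03,-0.03,-0.06,0,0,0,0.75,-0.047,-0.042,-0.06,0,0,0,0.75,-0.047,-0.042,-0.04,0,0,0,0.75,-0.047,-0.042,-0.02,0,0,0,0.75,-0.047,-0.042,-0.012,0,0,0,0.75,-0.047,-0.042,-0.012,0,0,0,0.75,-0.047,-0.042,-0.012,0,0,0,0.4,-0.047,-0.042,-0.012,0,0,0,0.4,-0.047,-0.042,-0.012,0,0,0,0.4,-0.047,-0.042,-0.012,0,0,0,0.4,-0.047,-0.042,-0.012,0,0,0,0.4]}}

```text
time_s: 27.85
eef_pos: [0.6692, -0.0419, 0.1072]
eef_rot: [0.001, -0.012, 1.0, -0.0]
wrist_force: [0.2, -2.4, 5.0]
opening: 0.548
grasp_force: 62.2
```

```bash
python3 -c "
from h import *
st()
"
```

```text
t 27.85 pos [ 0.6692 -0.0419  0.1072] ydeg 91.39 F [ 0.2 -2.4  5. ] Tz -0.032 open 0.548 g 62.2 q6 -1.83
```

Call:
{"name": "carry_out", "arguments": {"steps": [0,-0.001,0.002,0,0,0,0.4,0,-0.002,0.003,0,0,0,0.4,0,-0.002,0.003,0,0,0,0.4,0,-0.003,0.003,0,0,0,0.4,0,-0.003,0.003,0,0,0,0.4,0,-0.004,0.003,0,0,0,0.4,0,-0.004,0.003,0,0,0,0.4,0,-0.003,0.003,0,0,0,0.4,0,-0.003,0.003,0,0,0,0.4]}}

```text
time_s: 28.75
eef_pos: [0.6688, -0.0432, 0.1053]
eef_rot: [0.0, -0.012, 1.0, 0.001]
wrist_force: [-6.6, 4.0, 15.6]
opening: 0.546
grasp_force: 64.5
```

```bash
python3 -c "
from h import *
st()
"
```

```text
t 28.75 pos [ 0.6688 -0.0432  0.1053] ydeg 91.43 F [-6.6  4.  15.6] Tz -0.008 open 0.546 g 64.5 q6 -1.84
```

Call:
{"name": "carry_out", "arguments": {"steps": [0.001,0.001,0,0,0,0,0.4,0.0015,0.001,0,0,0,0,0.4,0.002,0.001,0,0,0,0,0.4,0.002,0.001,0,0,0,0,0.4,0.003,0.001,0,0,0,0,0.4,0.003,0.001,0,0,0,0,0.4]}}

```text
time_s: 29.35
eef_pos: [0.6678, -0.0432, 0.1053]
eef_rot: [0.003, -0.012, 1.0, 0.0]
wrist_force: [2.9, 2.1, 6.1]
opening: 0.55
grasp_force: 63.1
```

```bash
python3 -c "
from h import *
st()
"
```

```text
t 29.35 pos [ 0.6678 -0.0432  0.1053] ydeg 91.39 F [2.9 2.1 6.1] Tz -0.036 open 0.55 g 63.1 q6 -1.84
```

Call:
{"name": "carry_out", "arguments": {"steps": [-0.002,0,0,0,0,0,0.4,-0.003,0,0,0,0,0,0.4,-0.004,0,0,0,0,0,0.4,-0.005,0,0,0,0,0,0.4,-0.006,0,0,0,0,0,0.4,-0.006,0,0,0,0,0,0.4]}}

```text
time_s: 29.95
eef_pos: [0.6696, -0.0432, 0.1056]
eef_rot: [-0.003, -0.012, 1.0, 0.0]
wrist_force: [-18.7, 1.6, 25.7]
opening: 0.546
grasp_force: 66.0
```

```bash
python3 -c "
from h import *
st()
"
```

```text
t 29.95 pos [ 0.6696 -0.0432  0.1056] ydeg 91.43 F [-18.7   1.6  25.7] Tz 0.005 open 0.546 g 66.0 q6 -1.84
```

Call:
{"name": "carry_out", "arguments": {"steps": [0.004,0,-0.003,0,0,0,0.4,0.004,0,-0.003,0,0,0,0.75,0.004,0,-0.003,0,0,0,0.75,0.004,0,-0.003,0,0,0,0.75,0,0,-0.02,0,0,0,0.75,-0.05,0,-0.035,0,0,0,0.75,-0.062,0,-0.035,0,0,0,0.75,-0.062,0,-0.035,0,0,0,0.75,-0.062,0,-0.035,0,0,0,0.75,-0.062,0,-0.035,0,0,0,0.75]}}

```text
time_s: 30.95
eef_pos: [0.732, -0.0419, 0.1365]
eef_rot: [-0.002, -0.012, 1.0, 0.0]
wrist_force: [0.1, 0.2, -0.4]
opening: 0.747
grasp_force: 0.0
```

```bash
python3 -c "
from h import *
st(); im,c=cam('wrist')
uv=proj(c,(.667,-.043,.036))[0]; u,v=map(int,uv);print(uv)
cv2.imwrite('pics/w8.png',cv2.resize(im[max(v-110,0):v+110,u-130:u+130],None,fx=2.7,fy=2.7,interpolation=cv2.INTER_CUBIC))
m=cv2.inRange(cv2.cvtColor(im,cv2.COLOR_BGR2HSV),(0,100,30),(16,255,255)); m[:, :u-85]=0; m[:,u+85:]=0; m[v+85:]=0
cs,_=cv2.findContours(m,0,1); k=max(cs,key=cv2.contourArea); a=cv2.approxPolyDP(k,8,True)[:,0]; print(a.tolist())
P=ray(c,a,.036); print(np.round(P*1000,1)[:,:2].tolist(),[round(1000*np.linalg.norm(P[i]-P[i-1]),1) for i in range(len(P))])
"
```

```text
t 30.95 pos [ 0.732  -0.0419  0.1365] ydeg 91.39 F [ 0.1  0.2 -0.4] Tz -0.026 open 0.747 g 0.0 q6 -1.81
[316.11419461 150.47754698]
[[266, 95], [269, 196], [363, 197], [368, 96]]
[[642.2, -67.2], [690.0, -66.4], [689.4, -18.6], [641.5, -19.1]] [np.float64(48.2), np.float64(47.8), np.float64(47.8), np.float64(47.9)]
```

View pics/w8.png

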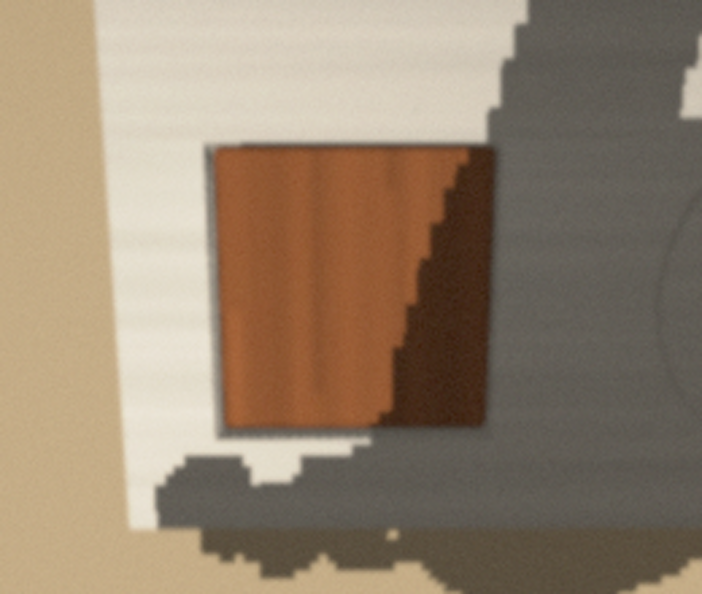

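The top face looks flat and centred: its edges are equal (47.8–48.2 mm) and the gap is visible all round. That conflicts with the touch reading, so I'll redo the touch on the block and then on the die close beside it.

Call:
{"name": "carry_out", "arguments": {"steps": [0.04,-0.002,0,0,0,0,0,0.064,-0.002,0,0,0,0,0,0.064,-0.002,0,0,0,0,0,0.064,-0.002,0,0,0,0,0,0.064,-0.002,0.008,0,0,0,0,0.064,-0.002,0.014,0,0,0,0,0.064,-0.002,0.018,0,0,0,0,0.064,-0.002,0.022,0,0,0,0,0.064,-0.002,0.026,0,0,0,0,0.064,-0.002,0.029,0,0,0,0,0.064,-0.002,0.029,0,0,0,0,0.064,-0.002,0.029,0,0,0,0]}}

```text
time_s: 32.2
eef_pos: [0.6696, -0.0456, 0.1089]
eef_rot: [-0.0, -0.012, 1.0, 0.0]
wrist_force: [0.2, -0.4, 0.0]
opening: -0.001
grasp_force: 0.0
```

```bash
python3 -c "
from h import *
st()
"
```

```text
t 32.2 pos [ 0.6696 -0.0456  0.1089] ydeg 91.39 F [ 0.2 -0.4  0. ] Tz 0.032 open -0.001 g 0.0 q6 -1.84
```

Call:
{"name": "carry_out", "arguments": {"steps": [0,0,-0.015,0,0,0,0,0.047,0,-0.015,0,0,0,0,0.047,0,-0.005,0,0,0,0,0.047,0,0.003,0,0,0,0,0.047,0,0.008,0,0,0,0,0.047,0,0.012,0,0,0,0,0.047,0,0.012,0,0,0,0,0.047,0,0.012,0,0,0,0]}}

```text
time_s: 33.0
eef_pos: [0.6232, -0.0468, 0.0971]
eef_rot: [0.0, -0.012, 1.0, 0.0]
wrist_force: [0.1, -0.5, 0.3]
opening: -0.001
grasp_force: 0.0
```

```bash
python3 -c "
from h import *
st()
"
```

```text
t 33.0 pos [ 0.6232 -0.0468  0.0971] ydeg 91.39 F [ 0.1 -0.5  0.3] Tz -0.059 open -0.001 g 0.0 q6 -1.86
```

There is now no contact at TCP z 0.1089, so the block top is at or below 0.036 and the wiggle seated it. Next is the button; I'll hover and look.

```bash
python3 -c "
from h import *
go(.488,.098,.178,91.4)
"
```

```text
shift [ 0.1316  0.1481 -0.0809] turn [ 0.  0. -0.]
```

Call:
{"name": "carry_out", "arguments": {"steps": [0,0,-0.04,0,0,0,0.7,0,0,-0.08,0,0,0,0.7,0.035,0.035,-0.08,0,0,0,0.7,0.065,0.07,-0.08,0,0,0,0.7,0.1,0.11,-0.08,0,0,0,0.7,0.132,0.148,-0.08,0,0,0,0.7,0.132,0.148,-0.08,0,0,0,0.7,0.132,0.148,-0.08,0,0,0,0.7,0.132,0.148,-0.08,0,0,0,0.7]}}

```text
time_s: 33.9
eef_pos: [0.4882, 0.0976, 0.1777]
eef_rot: [0.001, -0.012, 1.0, -0.0]
wrist_force: [0.6, -0.2, 0.5]
opening: 0.704
grasp_force: 0.0
```

```bash
python3 -c "
from h import *
st(); im,c=cam('wrist'); cv2.imwrite('pics/w9.png',im)
uv=proj(c,(.4315,.098,.02))[0]; r=blob(im,c,.02,uv,60,(0,100,30),(16,255,255)); print(uv,r)
go(r[0]/1000+.0013,r[1]/1000-.0003,.083,91.4)
"
```

```text
t 33.9 pos [0.4882 0.0976 0.1777] ydeg 91.39 F [ 0.6 -0.2  0.5] Tz 0.069 open 0.704 g 0.0 q6 -1.64
[318.54658161 161.550103  ] (431.0178527832031, 97.28199768066406, (41.236419677734375, 40.42039108276367), 1.3694822788238525)
shift [0.0561 0.0011 0.0945] turn [-0.     0.001 -0.001]
```

Call:
{"name": "carry_out", "arguments": {"steps": [0.03,0.001,0.03,0,0,0,0.7,0.056,0.001,0.06,0,0,0,0.7,0.056,0.001,0.085,0,0,0,0.7,0.056,0.001,0.094,0,0,0,0.7,0.056,0.001,0.094,0,0,0,0.7,0.056,0.001,0.094,0,0,0,0.3,0.056,0.001,0.094,0,0,0,0.3,0.056,0.001,0.094,0,0,0,0.3,0.056,0.001,0.094,0,0,0,0.3,0.056,0.001,0.094,0,0,0,0.3,0.056,0.001,0.094,0,0,0,0.3]}}

```text
time_s: 35.05
eef_pos: [0.4327, 0.0973, 0.0847]
eef_rot: [0.002, -0.012, 1.0, -0.0]
wrist_force: [-0.7, -2.3, 6.2]
opening: 0.457
grasp_force: 60.0
```

```bash
python3 -c "
from h import *
st(); go(.576,-.0455,.16,91.4)
"
```

```text
t 35.05 pos [0.4327 0.0973 0.0847] ydeg 91.4 F [-0.7 -2.3  6.2] Tz -0.074 open 0.457 g 60.0 q6 -1.64
shift [-0.14   -0.1463 -0.0748] turn [-0.001  0.003 -0.   ]
```

Call:
{"name": "carry_out", "arguments": {"steps": [0,0,-0.04,0,0,0,0.3,0,0,-0.06,0,0,0,0.3,-0.035,-0.035,-0.06,0,0,0,0.3,-0.07,-0.07,-0.06,0,0,0,0.3,-0.105,-0.11,-0.06,0,0,0,0.3,-0.14,-0.146,-0.06,0,0,0,0.3,-0.14,-0.146,-0.06,0,0,0,0.3,-0.14,-0.146,-0.05,0,0,0,0.3,-0.14,-0.146,-0.04,0,0,0,0.3,-0.14,-0.146,-0.04,0,0,0,0.3,-0.14,-0.146,-0.04,0,0,0,0.3]}}

```text
time_s: 36.15
eef_pos: [0.5733, -0.0436, 0.1223]
eef_rot: [-0.001, -0.013, 1.0, 0.0]
wrist_force: [-0.1, 0.5, -0.6]
opening: 0.455
grasp_force: 60.3
```

```bash
python3 -c "
from h import *
st(); go(.5764,-.0454,.101,91.4)
"
```

```text
t 36.15 pos [ 0.5733 -0.0436  0.1223] ydeg 91.47 F [-0.1  0.5 -0.6] Tz -0.029 open 0.455 g 60.3 q6 -1.88
shift [-0.0031 -0.0019  0.0213] turn [ 0.001 -0.002  0.001]
```

Call:
{"name": "carry_out", "arguments": {"steps": [-0.003,-0.002,0.003,0,0,0,0.3,-0.003,-0.002,0.006,0,0,0,0.3,-0.003,-0.002,0.01,0,0,0,0.3,-0.003,-0.002,0.014,0,0,0,0.3,-0.003,-0.002,0.017,0,0,0,0.3,-0.003,-0.002,0.02,0,0,0,0.3,-0.003,-0.002,0.022,0,0,0,0.3,-0.003,-0.002,0.023,0,0,0,0.3,-0.003,-0.002,0.023,0,0,0,0.3]}}

```text
time_s: 37.05
eef_pos: [0.5773, -0.0468, 0.1007]
eef_rot: [-0.001, -0.012, 1.0, 0.0]
wrist_force: [-3.2, 1.1, 7.8]
opening: 0.456
grasp_force: 61.4
```

```bash
python3 -c "
from h import *
st(); go(.5764,-.0454,.101,91.4)
"
```

```text
t 37.05 pos [ 0.5773 -0.0468  0.1007] ydeg 91.4 F [-3.2  1.1  7.8] Tz -0.031 open 0.456 g 61.4 q6 -1.88
shift [ 0.0009  0.0014 -0.0003] turn [ 0.    -0.001 -0.   ]
```

Call:
{"name": "carry_out", "arguments": {"steps": [0.001,0,-0.001,0,0,0,0.7,0.001,0,-0.001,0,0,0,0.7,0.001,0,-0.001,0,0,0,0.7,0.001,0,-0.02,0,0,0,0.7,0.001,0,-0.045,0,0,0,0.7,0.001,0,-0.045,0,0,0,0,0.001,0,-0.045,0,0,0,0,0.001,0,-0.045,0,0,0,0,0.001,0,-0.045,0,0,0,0,0.001,0,-0.045,0,0,0,0,0.001,0,-0.045,0,0,0,0,0.001,0,-0.03,0,0,0,0,0.001,0,-0.02,0,0,0,0,0.001,0,-0.015,0,0,0,0,0.001,0,-0.012,0,0,0,0,0.001,0,-0.009,0,0,0,0,0.001,0,-0.007,0,0,0,0,0.001,0,-0.007,0,0,0,0]}}

```text
time_s: 38.85
eef_pos: [0.5765, -0.0468, 0.1086]
eef_rot: [-0.001, -0.012, 1.0, 0.0]
wrist_force: [-7.3, 1.3, 13.6]
opening: 0.002
grasp_force: 6.9
```

```bash
python3 -c "
from h import *
st(); go(.488,-.118,.178,91.4)
"
```

```text
t 38.85 pos [ 0.5765 -0.0468  0.1086] ydeg 91.41 F [-7.3  1.3 13.6] Tz -0.022 open 0.002 g 6.9 q6 -1.88
shift [ 0.0903 -0.069  -0.0693] turn [ 0.    -0.001  0.   ]
```

The button is home: its top is at 0.036 by touch. Next is the oblong; I'll hover with the tool turned to its width.

```bash
python3 -c "
from h import *
go(.476,-.146,.178,56.4)
"
```

```text
shift [ 0.103  -0.0966 -0.0693] turn [-0.    -0.001  0.611]
```

Call:
{"name": "carry_out", "arguments": {"steps": [0,0,-0.04,0,0,0,0.7,0,0,-0.07,0,0,0.1,0.7,0.035,-0.03,-0.07,0,0,0.24,0.7,0.07,-0.06,-0.07,0,0,0.38,0.7,0.103,-0.097,-0.07,0,0,0.5,0.7,0.103,-0.097,-0.07,0,0,0.611,0.7,0.103,-0.097,-0.07,0,0,0.611,0.7,0.103,-0.097,-0.07,0,0,0.611,0.7,0.103,-0.097,-0.07,0,0,0.611,0.7]}}

```text
time_s: 39.75
eef_pos: [0.4765, -0.1458, 0.1771]
eef_rot: [0.0, 0.288, 0.958, 0.0]
wrist_force: [0.3, -0.3, 0.1]
opening: 0.697
grasp_force: 0.0
```

```bash
python3 -c "
from h import *
st(); im,c=cam('wrist'); cv2.imwrite('pics/w10.png',im)
uv=proj(c,(.4305,-.116,.02))[0]; r=blob(im,c,.02,uv,90,(0,100,30),(16,255,255)); print(uv,r,tool(*r[:2]))
"
```

```text
t 39.75 pos [ 0.4765 -0.1458  0.1771] ydeg 56.58 F [ 0.3 -0.3  0.1] Tz -0.034 open 0.697 g 0.0 q6 -1.52
[315.88015454 165.25338136] (428.9789123535156, -116.61283874511719, (35.81718063354492, 63.23678207397461), 56.5612678527832) [55.62068143 -1.93615705]
```

Call:
{"name": "carry_out", "arguments": {"steps": [0.03,-0.002,0.03,0,0,0,0.7,0.054,-0.002,0.06,0,0,0,0.7,0.054,-0.002,0.085,0,0,0,0.7,0.054,-0.002,0.094,0,0,0,0.7,0.054,-0.002,0.094,0,0,0,0.7,0.054,-0.002,0.094,0,0,0,0.25,0.054,-0.002,0.094,0,0,0,0.25,0.054,-0.002,0.094,0,0,0,0.25,0.054,-0.002,0.094,0,0,0,0.25,0.054,-0.002,0.094,0,0,0,0.25,0.054,-0.002,0.094,0,0,0,0.25,0.054,-0.002,0.094,0,0,0,0.25]}}

```text
time_s: 41.0
eef_pos: [0.4313, -0.1188, 0.0847]
eef_rot: [0.002, 0.289, 0.957, -0.0]
wrist_force: [-0.2, 2.5, 6.1]
opening: 0.399
grasp_force: 60.2
```

```bash
python3 -c "
from h import *
st(); print(tool(428.98,-116.61)); go(.5737,.0463,.16,91.4)
"
```

```text
t 41.0 pos [ 0.4313 -0.1188  0.0847] ydeg 56.39 F [-0.2  2.5  6.1] Tz 0.042 open 0.399 g 60.2 q6 -1.52
[3.13125429 0.60355519]
shift [-0.0275  0.2164 -0.0752] turn [-0.001  0.003 -0.611]
```

Call:
{"name": "carry_out", "arguments": {"steps": [0,0,-0.04,0,0,0,0.25,0,0,-0.06,0,0,-0.1,0.25,-0.006,0.045,-0.06,0,0,-0.22,0.25,-0.012,0.09,-0.06,0,0,-0.35,0.25,-0.018,0.135,-0.06,0,0,-0.48,0.25,-0.024,0.18,-0.06,0,0,-0.611,0.25,-0.029,0.216,-0.06,0,0,-0.611,0.25,-0.029,0.216,-0.06,0,0,-0.611,0.25,-0.029,0.216,-0.05,0,0,-0.611,0.25,-0.029,0.216,-0.04,0,0,-0.611,0.25,-0.029,0.216,-0.04,0,0,-0.611,0.25,-0.029,0.216,-0.04,0,0,-0.611,0.25]}}

```text
time_s: 42.2
eef_pos: [0.5727, 0.0449, 0.1223]
eef_rot: [-0.001, -0.011, 1.0, 0.0]
wrist_force: [0.8, 0.4, -1.1]
opening: 0.397
grasp_force: 60.1
```

```bash
python3 -c "
from h import *
st(); go(.5755,.0461,.101,91.4)
"
```

```text
t 42.2 pos [0.5727 0.0449 0.1223] ydeg 91.3 F [ 0.8  0.4 -1.1] Tz 0.047 open 0.397 g 60.1 q6 -1.72
shift [-0.0029  0.0012  0.0213] turn [ 0.    -0.002 -0.002]
```

Call:
{"name": "carry_out", "arguments": {"steps": [-0.002,0.001,0.003,0,0,-0.002,0.25,-0.002,0.001,0.006,0,0,-0.002,0.25,-0.002,0.001,0.01,0,0,-0.002,0.25,-0.002,0.001,0.014,0,0,-0.002,0.25,-0.002,0.001,0.017,0,0,-0.002,0.25,-0.002,0.001,0.02,0,0,-0.002,0.25,-0.002,0.001,0.022,0,0,-0.002,0.25,-0.002,0.001,0.023,0,0,-0.002,0.25,-0.002,0.001,0.023,0,0,-0.002,0.25]}}

```text
time_s: 43.1
eef_pos: [0.5754, 0.0468, 0.1007]
eef_rot: [-0.0, -0.013, 1.0, 0.0]
wrist_force: [-4.0, 1.2, 7.3]
opening: 0.399
grasp_force: 60.8
```

```bash
python3 -c "
from h import *
st()
"
```

```text
t 43.1 pos [0.5754 0.0468 0.1007] ydeg 91.52 F [-4.   1.2  7.3] Tz 0.0 open 0.399 g 60.8 q6 -1.72
```

Call:
{"name": "carry_out", "arguments": {"steps": [0.001,0,-0.001,0,0,0,0.6,0.001,0,-0.001,0,0,0,0.6,0.001,0,-0.001,0,0,0,0.6,0.001,0,-0.02,0,0,0,0.6,0.001,0,-0.045,0,0,0,0.6,0.001,0,-0.045,0,0,0,0,0.001,0,-0.045,0,0,0,0,0.001,0,-0.045,0,0,0,0,0.001,0,-0.045,0,0,0,0,0.001,0,-0.045,0,0,0,0,0.001,0,-0.045,0,0,0,0,0.001,0,-0.03,0,0,0,0,0.001,0,-0.02,0,0,0,0,0.001,0,-0.015,0,0,0,0,0.001,0,-0.012,0,0,0,0,0.001,0,-0.009,0,0,0,0,0.001,0,-0.007,0,0,0,0,0.001,0,-0.007,0,0,0,0]}}

```text
time_s: 44.9
eef_pos: [0.5745, 0.0468, 0.1086]
eef_rot: [-0.001, -0.013, 1.0, 0.0]
wrist_force: [-7.9, 0.5, 14.1]
opening: 0.0
grasp_force: 6.9
```

```bash
python3 -c "
from h import *
st(); go(.72,-.244,.178,91.4)
"
```

```text
t 44.9 pos [0.5745 0.0468 0.1086] ydeg 91.53 F [-7.9  0.5 14.1] Tz 0.107 open 0.0 g 6.9 q6 -1.72
shift [-0.1376 -0.2946 -0.0696] turn [ 0.    -0.001  0.002]
```

The oblong is home. Last blank is the disc.

Call:
{"name": "carry_out", "arguments": {"steps": [0,0,-0.04,0,0,0,0.9,0,0,-0.07,0,0,0,0.9,-0.02,-0.045,-0.07,0,0,0,0.9,-0.04,-0.09,-0.07,0,0,0,0.9,-0.06,-0.135,-0.07,0,0,0,0.9,-0.08,-0.18,-0.07,0,0,0,0.9,-0.1,-0.22,-0.07,0,0,0,0.9,-0.12,-0.26,-0.07,0,0,0,0.9,-0.138,-0.295,-0.07,0,0,0,0.9,-0.138,-0.295,-0.07,0,0,0,0.9,-0.138,-0.295,-0.07,0,0,0,0.9,-0.138,-0.295,-0.07,0,0,0,0.9,-0.138,-0.295,-0.07,0,0,0,0.9]}}

```text
time_s: 46.2
eef_pos: [0.7201, -0.243, 0.177]
eef_rot: [-0.0, -0.014, 1.0, 0.0]
wrist_force: [0.3, 0.3, 0.4]
opening: 0.899
grasp_force: 0.0
```

```bash
python3 -c "
from h import *
st(); im,c=cam('wrist'); cv2.imwrite('pics/w11.png',im)
uv=proj(c,(.665,-.244,.02))[0]; r=blob(im,c,.02,uv,90,(0,100,30),(16,255,255)); print(uv,r,tool(*r[:2]))
uv=proj(c,(.665,-.244,.02))[0]; r=blob(im,c,.02,uv,90,(0,100,95),(16,255,255)); print(r)
"
```

```text
t 46.2 pos [ 0.7201 -0.243   0.177 ] ydeg 91.59 F [0.3 0.3 0.4] Tz 0.059 open 0.899 g 0.0 q6 -2.08
[316.42584592 164.65187813] (664.9087524414062, -243.63111877441406, (58.14232635498047, 58.460113525390625), 1.5659620761871338) [55.2585097   0.99054552]
(659.8743286132812, -248.52288818359375, (47.36585998535156, 52.086368560791016), 76.6398696899414)
```

View pics/w11.png

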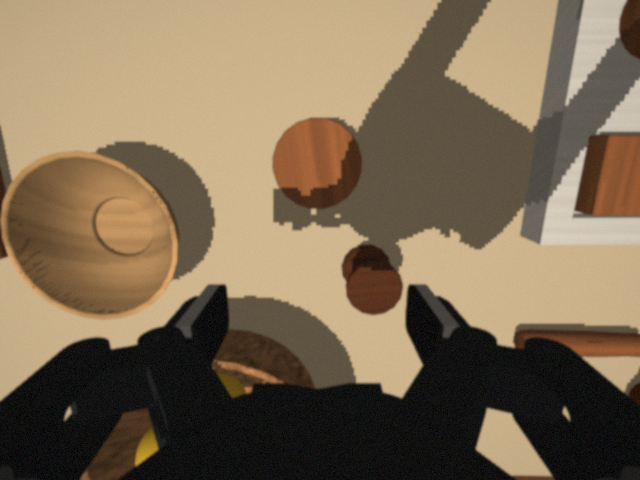

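The disc is plain at (317,162), clear of the bowl and of the spool at (374,288).

Call:
{"name": "carry_out", "arguments": {"steps": [0.03,0.001,0,0,0,0,0.9,0.054,0.001,0.01,0,0,0,0.9,0.054,0.001,0.05,0,0,0,0.9,0.054,0.001,0.085,0,0,0,0.9,0.054,0.001,0.096,0,0,0,0.9,0.054,0.001,0.096,0,0,0,0.9,0.054,0.001,0.096,0,0,0,0.5,0.054,0.001,0.096,0,0,0,0.5,0.054,0.001,0.096,0,0,0,0.5,0.054,0.001,0.096,0,0,0,0.5,0.054,0.001,0.096,0,0,0,0.5,0.054,0.001,0.096,0,0,0,0.5]}}

```text
time_s: 47.45
eef_pos: [0.668, -0.2457, 0.0841]
eef_rot: [0.002, -0.013, 1.0, -0.001]
wrist_force: [-0.5, 0.5, 7.0]
opening: 0.661
grasp_force: 64.3
```

```bash
python3 -c "
from h import *
st(); print(tool(664.91,-243.63)); go(.6656,.0486,.16,91.4)
"
```

```text
t 47.45 pos [ 0.668  -0.2457  0.0841] ydeg 91.51 F [-0.5  0.5  7. ] Tz 0.024 open 0.661 g 64.3 q6 -2.12
[3.02883892 2.1534128 ]
shift [-0.0057  0.2941 -0.0765] turn [-0.002  0.004  0.002]
```

Call:
{"name": "carry_out", "arguments": {"steps": [0,0,-0.04,0,0,0,0.5,0,0,-0.06,0,0,0,0.5,0,0.045,-0.06,0,0,0,0.5,0,0.09,-0.06,0,0,0,0.5,0,0.135,-0.06,0,0,0,0.5,-0.002,0.18,-0.06,0,0,0,0.5,-0.004,0.225,-0.06,0,0,0,0.5,-0.006,0.265,-0.06,0,0,0,0.5,-0.006,0.292,-0.06,0,0,0,0.5,-0.006,0.292,-0.06,0,0,0,0.5,-0.006,0.292,-0.05,0,0,0,0.5,-0.006,0.292,-0.04,0,0,0,0.5,-0.006,0.292,-0.04,0,0,0,0.5,-0.006,0.292,-0.04,0,0,0,0.5]}}

```text
time_s: 48.85
eef_pos: [0.6642, 0.0459, 0.12]
eef_rot: [-0.001, -0.012, 1.0, 0.0]
wrist_force: [-0.0, 0.2, -0.4]
opening: 0.661
grasp_force: 63.7
```

```bash
python3 -c "
from h import *
st(); go(.6674,.0486,.1,91.4)
"
```

```text
t 48.85 pos [0.6642 0.0459 0.12  ] ydeg 91.41 F [-0.   0.2 -0.4] Tz 0.029 open 0.661 g 63.7 q6 -1.7
shift [-0.0033  0.0027  0.02  ] turn [ 0.    -0.002  0.   ]
```

Call:
{"name": "carry_out", "arguments": {"steps": [-0.0025,0.0025,0.001,0,0,0,0.5,-0.0025,0.0025,0.004,0,0,0,0.5,-0.0025,0.0025,0.007,0,0,0,0.5,-0.0025,0.0025,0.01,0,0,0,0.5,-0.0025,0.0025,0.013,0,0,0,0.5,-0.0025,0.0025,0.016,0,0,0,0.5,-0.0025,0.0025,0.019,0,0,0,0.5,-0.0025,0.0025,0.021,0,0,0,0.5,-0.0025,0.0025,0.022,0,0,0,0.5,-0.0025,0.0025,0.022,0,0,0,0.5]}}

```text
time_s: 49.85
eef_pos: [0.6668, 0.0497, 0.1]
eef_rot: [-0.001, -0.013, 1.0, 0.0]
wrist_force: [-4.6, -0.3, 8.3]
opening: 0.661
grasp_force: 64.8
```

```bash
python3 -c "
from h import *
st(); go(.6674,.0486,.1,91.4)
"
```

```text
t 49.85 pos [0.6668 0.0497 0.1   ] ydeg 91.52 F [-4.6 -0.3  8.3] Tz -0.034 open 0.661 g 64.8 q6 -1.7
shift [-0.0006 -0.0012  0.    ] turn [ 0.    -0.001  0.002]
```

Call:
{"name": "carry_out", "arguments": {"steps": [0.001,0,-0.001,0,0,0,0.85,0.001,0,-0.001,0,0,0,0.85,0.001,0,-0.001,0,0,0,0.85,0.001,0,-0.02,0,0,0,0.85,0.001,0,-0.045,0,0,0,0.85,0.001,0,-0.045,0,0,0,0,0.001,0,-0.045,0,0,0,0,0.001,0,-0.045,0,0,0,0,0.001,0,-0.045,0,0,0,0,0.001,0,-0.045,0,0,0,0,0.001,0,-0.045,0,0,0,0,0.001,0,-0.045,0,0,0,0,0.001,0,-0.03,0,0,0,0,0.001,0,-0.02,0,0,0,0,0.001,0,-0.015,0,0,0,0,0.001,0,-0.012,0,0,0,0,0.001,0,-0.009,0,0,0,0,0.001,0,-0.007,0,0,0,0,0.001,0,-0.007,0,0,0,0]}}

```text
time_s: 51.75
eef_pos: [0.6656, 0.0497, 0.1086]
eef_rot: [-0.001, -0.013, 1.0, -0.0]
wrist_force: [-12.0, -0.3, 18.4]
opening: -0.003
grasp_force: 9.1
```

```bash
python3 -c "
from h import *
st()
"
```

```text
t 51.75 pos [0.6656 0.0497 0.1086] ydeg 91.53 F [-12.   -0.3  18.4] Tz 0.004 open -0.003 g 9.1 q6 -1.7
```

The disc is home. I'll do a quick touch on the square to confirm it is fully down.

Call:
{"name": "carry_out", "arguments": {"steps": [0,0,-0.02,0,0,0,0,0,-0.045,-0.03,0,0,0,0,0,-0.093,-0.03,0,0,0,0,0,-0.093,-0.02,0,0,0,0,0,-0.093,-0.01,0,0,0,0,0,-0.093,-0.006,0,0,0,0,0,-0.093,-0.002,0,0,0,0,0,-0.093,0.001,0,0,0,0,0,-0.093,0.001,0,0,0,0]}}

```text
time_s: 52.65
eef_pos: [0.6677, -0.0419, 0.1086]
eef_rot: [-0.002, -0.014, 1.0, -0.0]
wrist_force: [-17.4, -0.1, 28.5]
opening: 0.002
grasp_force: 14.4
```

```bash
python3 -c "
from h import *
st()
"
```

```text
t 52.65 pos [ 0.6677 -0.0419  0.1086] ydeg 91.66 F [-17.4  -0.1  28.5] Tz -0.036 open 0.002 g 14.4 q6 -1.84
```

Call:
{"name": "carry_out", "arguments": {"steps": [0,0,-0.04,0,0,0,0.5,0,0,-0.09,0,0,0,0.5,-0.02,0.045,-0.14,0,0,0,0.5,-0.02,0.045,-0.18,0,0,0,0.5,-0.02,0.045,-0.18,0,0,0,0.5,-0.02,0.045,-0.18,0,0,0,0.5]}}

```text
time_s: 53.25
eef_pos: [0.6883, 0.0041, 0.2875]
eef_rot: [0.002, -0.015, 1.0, -0.0]
wrist_force: [0.1, 0.3, -1.1]
opening: 0.498
grasp_force: 0.0
```

```bash
python3 -c "
from h import *
st(); im,c=cam('wrist'); t,_=cam('top')
cv2.imwrite('pics/w12.png',np.hstack([cv2.resize(im,(460,345)),cv2.resize(t[170:370,160:350],(328,345))]))
go(.4446,-.3095,.28,84)
"
```

```text
t 53.25 pos [0.6883 0.0041 0.2875] ydeg 91.67 F [ 0.1  0.3 -1.1] Tz -0.02 open 0.498 g 0.0 q6 -1.77
shift [ 0.2504 -0.3058  0.0037] turn [ 0.    -0.003  0.132]
```

View pics/w12.png

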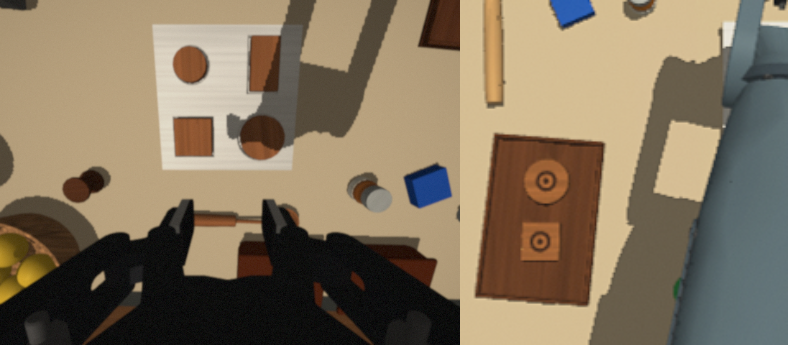

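All four fresh blanks are seated (square (193,137), disc (262,137), button (190,63), oblong (263,63)). The two burnt pieces are in the tray. Now I'll turn the dial fully up.

Call:
{"name": "carry_out", "arguments": {"steps": [0.03,-0.038,0,0,0,0.03,0.6,0.06,-0.076,0,0,0,0.064,0.6,0.09,-0.114,0,0,0,0.064,0.6,0.12,-0.152,0,0,0,0.064,0.6,0.15,-0.19,0,0,0,0.064,0.6,0.18,-0.228,0,0,0,0.064,0.6,0.21,-0.266,0,0,0,0.064,0.6,0.251,-0.306,0,0,0,0.064,0.6,0.251,-0.306,0,0,0,0.064,0.6,0.251,-0.306,0,0,0,0.064,0.6,0.251,-0.306,0,0,0,0.064,0.6,0.251,-0.306,0,0,0,0.064,0.6]}}

```text
time_s: 54.55
eef_pos: [0.4451, -0.309, 0.2842]
eef_rot: [-0.0, 0.018, 1.0, 0.001]
wrist_force: [-0.7, -0.1, 0.1]
opening: 0.604
grasp_force: 0.0
```

```bash
python3 -c "
from h import *
st();go(.4446,-.3108,.144,88)
im,c=cam('wrist'); print(proj(c,(.4446,-.3095,.094)), blob(im,c,.094,proj(c,(.4446,-.3095,.094))[0],28,(0,0,0),(179,255,40)))
"
```

```text
t 54.55 pos [ 0.4451 -0.309   0.2842] ydeg 87.93 F [-0.7 -0.1  0.1] Tz 0.005 open 0.604 g 0.0 q6 -2.36
shift [ 0.0003 -0.002   0.1402] turn [ 0.001 -0.001 -0.001]
[[315.05346936 232.50952838]] (443.9898986816406, -305.2039794921875, (32.68901443481445, 44.38972091674805), 87.88806915283203)
```

Call:
{"name": "carry_out", "arguments": {"steps": [0,-0.001,0.05,0,0,0,0.6,0,-0.001,0.09,0,0,0,0.6,0,-0.001,0.12,0,0,0,0.6,0,-0.001,0.139,0,0,0,0.6,0,-0.001,0.139,0,0,0,0.6,0,-0.001,0.139,0,0,0,0,0,-0.001,0.139,0,0,0,0,0,-0.001,0.139,0,0,0,0,0,-0.001,0.139,0,0,0,0,0,-0.001,0.139,0,0,0,0,0,-0.001,0.139,0,0,0,0,0,-0.001,0.139,0,0,0,0]}}

```text
time_s: 55.8
eef_pos: [0.4453, -0.3115, 0.1479]
eef_rot: [0.001, 0.02, 1.0, -0.0]
wrist_force: [0.5, 2.9, 6.1]
opening: 0.152
grasp_force: 58.3
```

```bash
python3 -c "
from h import *
st()"
```

```text
t 55.8 pos [ 0.4453 -0.3115  0.1479] ydeg 87.74 F [0.5 2.9 6.1] Tz -0.766 open 0.152 g 58.3 q6 -2.36
```

Call:
{"name": "carry_out", "arguments": {"steps": [0,0,0,0,0,0.1,0,0,0,0,0,0,0.2,0,0,0,0,0,0,0.3,0,0,0,0,0,0,0.4,0,0,0,0,0,0,0.5,0,0,0,0,0,0,0.6,0,0,0,0,0,0,0.7,0,0,0,0,0,0,0.8,0,0,0,0,0,0,0.9,0,0,0,0,0,0,1.0,0,0,0,0,0,0,1.1,0,0,0,0,0,0,1.2,0,0,0,0,0,0,1.2,0]}}

```text
time_s: 57.1
eef_pos: [0.4452, -0.3117, 0.1479]
eef_rot: [0.001, 0.581, 0.814, -0.0]
wrist_force: [-0.6, 2.8, 6.1]
opening: 0.147
grasp_force: 58.5
```

```bash
python3 -c "
from h import *
st()"
```

```text
t 57.1 pos [ 0.4452 -0.3117  0.1479] ydeg 18.94 F [-0.6  2.8  6.1] Tz -0.109 open 0.147 g 58.5 q6 -1.16
```

Call:
{"name": "carry_out", "arguments": {"steps": [0,0,0,0,0,0.1,0,0,0,0,0,0,0.2,0,0,0,0,0,0,0.3,0,0,0,0,0,0,0.4,0,0,0,0,0,0,0.5,0,0,0,0,0,0,0.6,0,0,0,0,0,0,0.7,0,0,0,0,0,0,0.8,0,0,0,0,0,0,0.9,0,0,0,0,0,0,1.0,0,0,0,0,0,0,1.1,0,0,0,0,0,0,1.16,0,0,0,0,0,0,1.16,0]}}

```text
time_s: 58.4
eef_pos: [0.445, -0.3116, 0.1479]
eef_rot: [0.001, 0.932, 0.363, 0.0]
wrist_force: [-1.9, 3.8, 7.6]
opening: 0.146
grasp_force: 58.7
```

```bash
python3 -c "
from h import *
st()"
```

```text
t 58.4 pos [ 0.445  -0.3116  0.1479] ydeg -47.46 F [-1.9  3.8  7.6] Tz -0.051 open 0.146 g 58.7 q6 -0.0
```

Call:
{"name": "carry_out", "arguments": {"steps": [0,0,0,0,0,0.06,0,0,0,0,0,0,0.1,0,0,0,0,0,0,0.1,0,0,0,0,0,0,0.1,0]}}

```text
time_s: 58.8
eef_pos: [0.4447, -0.3118, 0.1479]
eef_rot: [0.001, 0.948, 0.317, 0.0]
wrist_force: [-2.6, 3.1, 8.0]
opening: 0.145
grasp_force: 59.0
```

```bash
python3 -c "
from h import *
st()"
```

```text
t 58.8 pos [ 0.4447 -0.3118  0.1479] ydeg -53.06 F [-2.6  3.1  8. ] Tz 0.174 open 0.145 g 59.0 q6 0.1
```

Call:
{"name": "carry_out", "arguments": {"steps": [0,0,0,0,0,0.05,0,0,0,0,0,0,0.08,0,0,0,0,0,0,0.08,0,0,0,0,0,0,0.08,0]}}

```text
time_s: 59.2
eef_pos: [0.4448, -0.3117, 0.1479]
eef_rot: [0.001, 0.96, 0.281, -0.0]
wrist_force: [-2.2, 1.6, 7.5]
opening: 0.153
grasp_force: 78.1
```

```bash
python3 -c "
from h import *
st()"
```

```text
t 59.2 pos [ 0.4448 -0.3117  0.1479] ydeg -57.38 F [-2.2  1.6  7.5] Tz 1.978 open 0.153 g 78.1 q6 0.17
```

The torque is 1.98 N m, so the dial is at its upper stop. I'll release, rise clear and check.

Call:
{"name": "carry_out", "arguments": {"steps": [0,0,0,0,0,-0.03,0.6,0,0,0,0,0,-0.03,0.6,0,0,0,0,0,-0.03,0.6,0,0,-0.04,0,0,-0.03,0.7,0,0,-0.09,0,0,-0.03,0.7,0,0,-0.14,0,0,-0.03,0.7,0,0,-0.14,0,0,-0.03,0.7,0,0,-0.14,0,0,-0.03,0.7]}}

```text
time_s: 60.0
eef_pos: [0.4449, -0.3119, 0.2875]
eef_rot: [0.001, 0.956, 0.292, 0.001]
wrist_force: [0.7, 0.2, -0.8]
opening: 0.697
grasp_force: 0.0
```

```bash
python3 -c "
from h import *
st(); im,c=cam('wrist'); t,_=cam('top'); print(t.shape)
cv2.imwrite('pics/w13.png',np.hstack([cv2.resize(im[120:320,200:440],(380,316)),cv2.resize(t[80:380,80:480],(420,316))]))"
```

```text
t 60.0 pos [ 0.4449 -0.3119  0.2875] ydeg -56.0 F [ 0.7  0.2 -0.8] Tz 0.015 open 0.697 g 0.0 q6 0.15
(480, 640, 3)
```

View pics/w13.png

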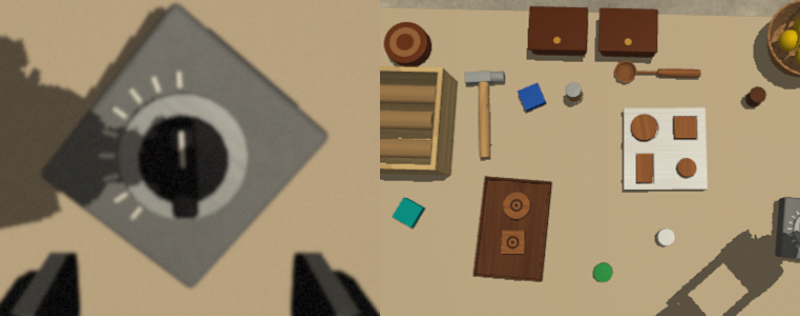

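The pointer is on the last clockwise tick, the die is filled with the four plain blanks, the burnt pieces are in the tray and the bystanders haven't moved.

```bash
python3 -c "
from bench import ctrl
print(ctrl.hand_in())"
```

```text
the job is handed in; nothing more can be done
None
```

The job is handed in: I turned the dial off first, put both burnt pieces in the tray, seated all four fresh blanks fully home (checked by touch), then turned the dial fully up.

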